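Change the drying cartridge at the bottom of a desiccant canister

TASK

The drying cartridge at the bottom of the desiccant canister is spent: swing the canister's lid right aside, reach in, lift the cartridge out by its grip post and drop it into the wire basket, beside the one already waiting to go to the oven. Then stand the fresh cartridge from the front of the worktop upright on the canister's bottom and swing the lid fully shut again. Leave the bottles, the cup and the cartridge already in the basket standing where they are.

Things in the scene. Friction and masses are not known exactly. Their poses are not given: they have to be found in the camera images.
- canister_floor (a point): centre of the inner floor of the desiccant canister: an upright aluminium pot on a round foot, fixed to the worktop, with a flat steel lid that swivels aside. The floor is 6 mm above the worktop and the rim 118 mm, so the bore is 112 mm deep; it is 76 mm across and straight, the wall 3 mm thick, the foot 110 mm across. z up; its -y axis points from the canister's axis to the lid's pivot pin
- canister_mouth (a point): centre of the canister's mouth, on its axis at the height of the rim, 118 mm above the worktop; axes as canister_floor
- lid_pivot (a point): axis of the lid's vertical pivot pin, outside the canister, 52 mm from its axis, at rim height; axes as canister_floor
- lid (a joint): angle of the swivelling lid about the vertical pivot pin, rad: 0 = fully shut against its stop, the disc centred on the mouth; it grows clockwise seen from above to 2.4 = stop, swung aside. The lid is a disc 88 mm across and 5 mm thick, level, just above the rim; from about 2.1 the bore is all clear. It stays where it is left; about 1.3 N at the knob moves it
- lid_knob (a point): the lid's knob: a black upright round post 16 mm across and 30 mm tall standing on the lid, its top 154.5 mm above the worktop; this point is on its axis, half-way up (139.5 mm above the worktop). It moves on a circle of 82 mm radius about the pivot pin; with the lid shut it lies on the far side of the canister's axis from the pin, 30 mm from that axis
- spent_centre (a point): the spent drying cartridge, which stands in the canister, up to some 5 mm off its axis; shape as the others: a round drum 60 mm across and 46 mm high with vent slots, and on its top, on the axis, a plain round grip post 16 mm across that rises from 46 mm to the full height of 82 mm. 0.11 to 0.23 kg. This point is on its axis half-way up, 41 mm above its underside; z points up along the post
- fresh_centre (a point): the fresh drying cartridge, which stands on the worktop among bottles along its front edge; shape as the others: a round drum 60 mm across and 46 mm high with vent slots, and on its top, on the axis, a plain round grip post 16 mm across that rises from 46 mm to the full height of 82 mm. 0.11 to 0.23 kg. This point is on its axis half-way up, 41 mm above its underside; z points up along the post
- earlier_centre (a point): another spent cartridge, taken out earlier, which stands in the wire basket, towards the end at the basket's +x; shape as the others: a round drum 60 mm across and 46 mm high with vent slots, and on its top, on the axis, a plain round grip post 16 mm across that rises from 46 mm to the full height of 82 mm. 0.11 to 0.23 kg. This point is on its axis half-way up, 41 mm above its underside; z points up along the post
- basket_in (a point): centre of the floor of the open wire basket, fixed to the worktop: inside 186 mm along its x and 136 mm along its y, floor 10 mm and rim 60 mm above the worktop (50 mm deep); axes those of the basket, z up
- buffer_bottle: bystander: white buffer bottle with a wide screw cap, round, 52 mm across, 105 mm tall. Origin at the centre of its underside, on the worktop
- soap_bottle: bystander: small white pump bottle, 82 x 62 mm over its spout, 144 mm tall. Origin at the centre of its underside, on the worktop
- gel_bottle: bystander: green gel bottle with a white pump, 84 x 67 mm over its spout, 175 mm tall; fixed to the worktop. Origin at the centre of its underside, on the worktop
- sample_cup: bystander: squat sample cup with a screw cap, round, 55 mm across, 58 mm tall. Origin at the centre of its underside, on the worktop
- dropper_bottle: bystander: small brown dropper bottle, round, 29 mm across, 79 mm tall. Origin at the centre of its underside, on the worktop

How it is judged:
By the outcome, as a careful person would: the job done as asked, in the order asked, and still so for the second after the job is handed in, with the robot touching nothing.
It also fails if it takes over 72 s, if anything falls off the work surface, if the arm or the gripper's body presses on something with over 40 N, if the wrist force passes 120 N, or if a joint passes its speed limit or range.

ROBOT

A 7-joint arm with a two-finger parallel gripper is mounted at the origin on a cart in front of the work surface, level with it; the furniture and walls round the work are solid. World frame = base frame: x ahead of the robot, y to its left, z up, the work surface at z = 0. Lengths are in m, angles in degrees, forces in N, time in s.
With the tool pointing down it reaches from about 0.425 to 0.875 m from the base axis. Payload 4.7 kg.
Tool frame: the origin (TCP) lies on the centre line of the jaws, within the pads' length; the fingertips stand 11 mm ahead of it and the grasp point (between the pads) lies 8 mm behind it; z points along the fingers, y is the direction in which the jaws open and shut (so a half turn about z gives the same grasp; the last joint's range is limited). The gripper opens to 87 mm and grips with 3 to 60 N. Pads are 19 mm wide; open, the fingers measure 117 mm over their backs; the gripper's body (75 mm by 190 mm) begins 51 mm behind the grasp point.
Start: joints at [-68.921, 18.392, -4.016, 83.108, 1.295, 78.541, -3.26], TCP at [0.225, 0.61, 0.234] pointing down, gripper open.
Joint ranges: [-163.93, 163.93], [-17.29, 119.83], [-79.2, 71.16], [3.27, 140.29], [-89.18, 269.18], [5.43, 117.66], [-154.24, 154.24]. Speed limits (degrees/s): [147.25, 147.25, 180, 180, 180, 180, 180].

INTERFACE

Orientations are given as [roll, pitch, yaw] about the fixed x, y, z axes, in that order (R = Rz(yaw) Ry(pitch) Rx(roll)).
In Python, from cell import env gives the robot as it stands.
- The arm moves only by the tool servo_tool, never from a script. Its argument "moves" is text: rows parted by semicolons, each of 7 numbers parted by spaces: the shift along the tool's x, y, z as a fraction of full scale, then the turn, a rotation vector about the tool's x, y, z as a fraction of full scale, then the gripper's target within -1 to 1 (shut at 1, half-way at 0, fully open at -1). A call has 1 to 20 rows; each row shifts and turns the pose as measured when the row begins, along the tool's axes as they then stand; what a row does not reach is not made up. Full scale, the value 1, is 1000 mm for a shift and 0.5 rad for a turn. A row lasts 1/12 s, in which the tool goes at most 41.7 mm and 7.16 degrees, less where a joint would pass 70% of its speed; a pose out of reach is approached as far as the arm can. A call with a number of a shift or a turn outside -1 to 1 is refused whole. A call with a gripper value outside its range is refused whole. The fingers move at their own pace and stop on an object; "squeeze" is the grip in N (left out, the last holds). Time passes only in rows, so rows that do not move let the fingers close. It gives the time, the measured TCP pose, the force and the opening at its end, in the units of the state.
- env.get_obs(): the state, without advancing time (a new reading comes with each control period).
- env.read_camera(name): name is "side" or "top" or "wrist"; returns a dict with "img" (400x640x3 uint8, red, green, blue), "range_z" (400x640 float32, m along the optical axis (not along the pixel's ray), 0 where there is no reading), "mtx" (3x3 intrinsics, pixels), "k1" (the pictures are not rectified: a ray, as slopes to the right and down, at radius r is drawn at 1 + k1 r^2 times it, then the intrinsics apply), "T" (4x4, takes a point from camera to world coordinates); the wrist camera has in their place "hand_eye" (4x4, takes a point from camera to tool coordinates, whose origin is the TCP and whose axes are the flange's). Camera axes: x right, y up, looking along -z (the intrinsics and any distortion apply to the point x, -y, -z); pixel columns grow to the right and rows downward; lengths in m; the calibration is good to about 2 mm. A picture is of the moment at which its call begins: read the wrist's pose just before it.
- env.sign_off(): hands the job in, once; it reports no verdict.
The state is a dict: "time_s": time; "qpos": joint angles; "joint_velocities": joint speeds; "effort": joint torques, N m; "tool_pos": TCP position; "tool_rot": TCP orientation; "force": force on the tool from outside, world axes, zero at the start; "wrist_torque": the same for the moment, N m; "grip_width": finger opening in m.
Only numpy, scipy, OpenCV 4.12 (cv2) and the standard library are available. Lean on these libraries where they do the work, as an engineer would, in place of code of your own. Each camera call takes 0.05 s, during which the arm holds its last target.

## Working session

There is one attempt and no reset: what is moved stays moved. The work goes in short steps, Python scripts to look and compute and a tool call to move; the robot and the scene stay as the last step left them, time stands still between calls to the robot, and variables do not carry over. Pictures are saved under pics/ and viewed, and the job is handed in when it is done.

Besides the shell and the picture viewer there is one more tool, called after ">>>" by a JSON object that holds its "op" and its "data". servo_tool: Moves the arm, as the interface text tells. Its arguments: {"type":"object","properties":{"moves":{"type":"string"},"squeeze":{"type":"number"}},"required":["moves"]}

```bash
ls; mkdir -p pics
python3 - <<'E'
from cell import env
import cv2,numpy as np
o=env.get_obs()
print({k:np.round(v,4).tolist() for k,v in o.items()})
for n in ["side","top","wrist"]:
    c=env.read_camera(n)
    cv2.imwrite(f"pics/{n}0.png",c["img"][:,:,::-1])
    np.savez(f"pics/{n}0.npz",**c)
    print(n,c["mtx"].tolist(),c["k1"],np.round(c.get("T",c.get("hand_eye")),4).tolist())
E
```

```text
pics
{'time_s': 0.0, 'qpos': [-68.9199, 18.4385, -4.0145, 83.1758, 1.2945, 78.5392, -3.2608], 'joint_velocities': [-0.0031, 0.1086, -0.0738, -0.0784, -0.1249, -0.0808, -0.0026], 'effort': [-0.0001, -49.1291, -0.4041, -31.2527, -0.0641, 0.0437, 0.0002], 'tool_pos': [0.2251, 0.6092, 0.2325], 'tool_rot': [-179.8917, 0.0056, 159.7278], 'force': [0.8749, -0.3746, -1.2301], 'wrist_torque': [-0.0011, -0.0307, 0.004], 'grip_width': 0.0872}
side [[516.6776622827643, 0.0, 324.0621554538636], [0.0, 516.6776622827643, 207.38240709583968], [0.0, 0.0, 1.0]] -0.007430493262166706 [[0.983, 0.0884, -0.1607, 0.2845], [-0.1823, 0.3727, -0.9099, -1.3185], [-0.0206, 0.9237, 0.3825, 0.6783], [0.0, 0.0, 0.0, 1.0]]
top [[387.9286954576669, 0.0, 321.31715526449966], [0.0, 387.9286954576669, 189.6247735632383], [0.0, 0.0, 1.0]] 0.011683750043706653 [[-0.0255, 0.9933, -0.113, 0.3921], [-0.9995, -0.0273, -0.015, -0.0139], [-0.018, 0.1126, 0.9935, 1.3159], [0.0, 0.0, 0.0, 1.0]]
wrist [[276.45376323359454, 0.0, 320.742556904243], [0.0, 276.45376323359454, 195.60273514104696], [0.0, 0.0, 1.0]] -0.027646255535172238 [[0.0008, 0.9524, 0.3048, 0.0839], [1.0, -0.0009, 0.0004, 0.0003], [0.0007, 0.3048, -0.9524, -0.1521], [0.0, 0.0, 0.0, 1.0]]
```

View pics/side0.png

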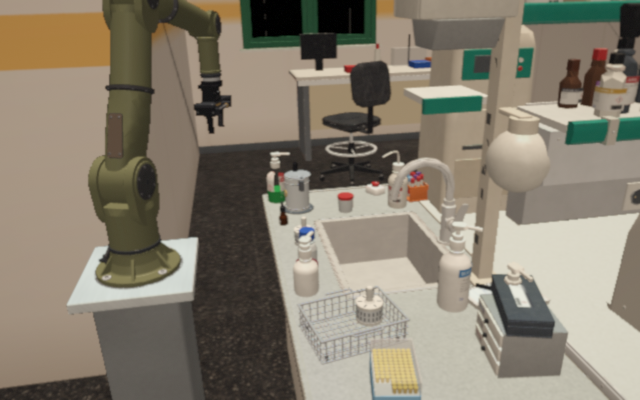

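View pics/top0.png

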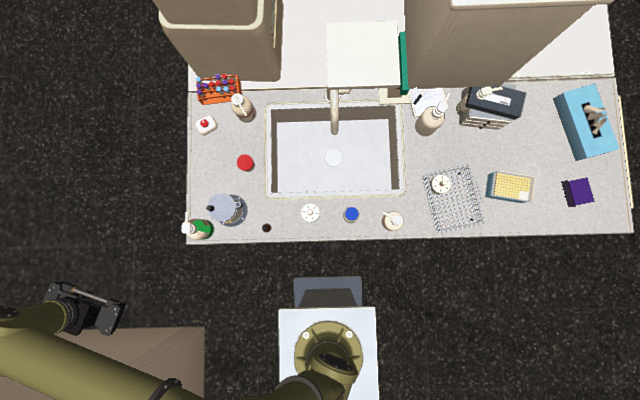

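View pics/wrist0.png

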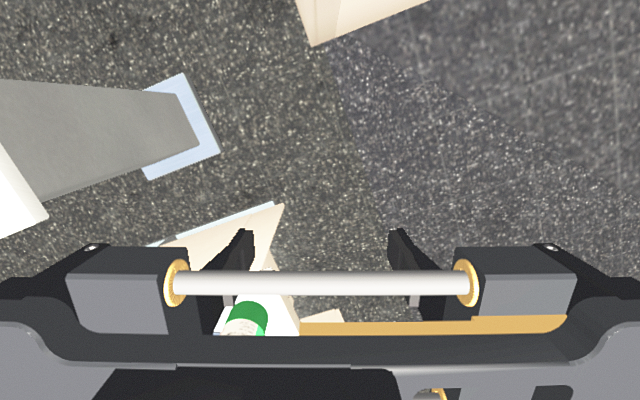

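```bash
cat > h.py <<'E'
import numpy as np,cv2
from cell import env
def load(n): return dict(np.load(f"pics/{n}.npz"))
def ray(c,u,v,T=None):
    T=c["T"] if T is None else T
    s=cv2.undistortPoints(np.array([[[u,v]]],float),c["mtx"],np.array([float(c["k1"]),0,0,0,0]))[0,0]
    return T[:3,3],T[:3,:3]@np.array([s[0],-s[1],-1])
def onz(c,u,v,z,T=None):
    o,d=ray(c,u,v,T); return o+d*(z-o[2])/d[2]
def proj(c,P,T=None):
    T=c["T"] if T is None else T
    p=T[:3,:3].T@(np.array(P)-T[:3,3]); s=np.array([p[0],-p[1]])/-p[2]
    s=s*(1+float(c["k1"])*(s@s)); return c["mtx"][:2,:2]@s+c["mtx"][:2,2]
def rot(r):
    from scipy.spatial.transform import Rotation as R
    return R.from_euler('xyz',r,degrees=True).as_matrix()
def wristT(o,c):
    W=np.eye(4);W[:3,:3]=rot(o["tool_rot"]);W[:3,3]=o["tool_pos"]; return W@c["hand_eye"]
def cloud(c,T=None):
    T=c["T"] if T is None else T
    h,w=c["range_z"].shape
    uv=np.stack(np.meshgrid(np.arange(w),np.arange(h)),-1).reshape(-1,1,2).astype(float)
    s=cv2.undistortPoints(uv,c["mtx"],np.array([float(c["k1"]),0,0,0,0]))[:,0]
    z=c["range_z"].reshape(-1,1)
    P=np.hstack([s[:,:1],-s[:,1:],-np.ones_like(z)])*z
    P=P@T[:3,:3].T+T[:3,3]; P[z[:,0]==0]=np.nan
    return P.reshape(h,w,3)
def crop(c,u0,u1,v0,v1,k,name,pts=()):
    im=c["img"][v0:v1,u0:u1,::-1].copy()
    im=cv2.resize(im,None,fx=k,fy=k,interpolation=cv2.INTER_CUBIC)
    for p in pts: cv2.circle(im,(int((p[0]-u0+.5)*k),int((p[1]-v0+.5)*k)),2,(255,0,255),-1)
    cv2.imwrite(f"pics/{name}.png",im)
E
python3 - <<'E'
from h import *
t=load("top0");s=load("side0")
crop(t,180,340,140,250,5,"t1"); crop(t,330,490,140,250,5,"t2")
crop(s,255,415,140,250,5,"s1"); crop(s,255,415,215,360,5,"s2")
P=cloud(t)
for n,(u,v) in dict(lid=(226,210),fresh=(311,213),buf=(352,214),soap=(392,221),earl=(441,184),gel=(203,227),dropper=(266,228),cup=(245,163)).items():
    print(n,np.round(P[v,u],3), [np.round(onz(t,u,v,z)[:2],3) for z in (0,.1)])
E
```

```text
lid [0.473 0.3   0.124] [array([0.481, 0.332]), array([0.474, 0.306])]
fresh [0.459 0.039 0.081] [array([0.463, 0.043]), array([0.458, 0.039])]
buf [ 0.451 -0.089  0.102] [array([ 0.456, -0.096]), array([ 0.451, -0.09 ])]
soap [ 0.425 -0.206  0.141] [array([ 0.429, -0.23 ]), array([ 0.426, -0.213])]
earl [ 0.541 -0.378  0.078] [array([ 0.55 , -0.401]), array([ 0.538, -0.372])]
gel [0.424 0.397 0.04 ] [array([0.425, 0.41 ]), array([0.423, 0.378])]
dropper [0.415 0.186 0.064] [array([0.416, 0.196]), array([0.415, 0.18 ])]
cup [0.631 0.255 0.057] [array([0.642, 0.267]), array([0.623, 0.246])]
```

View pics/t1.png

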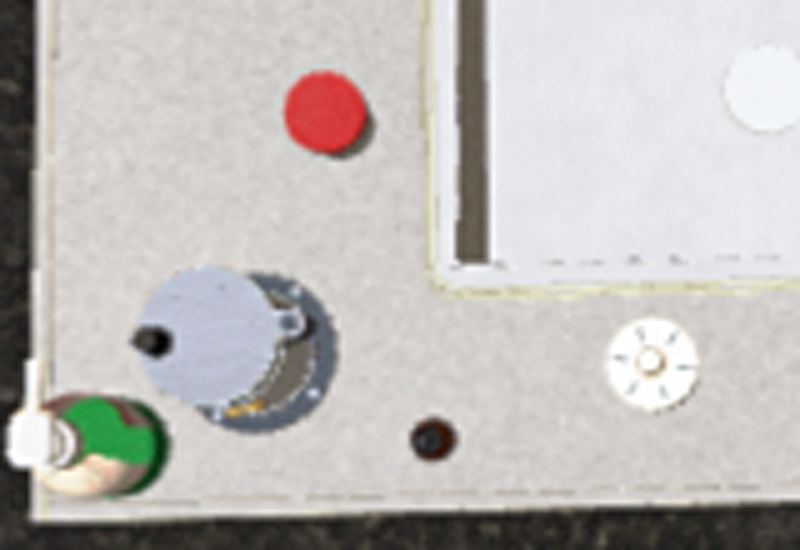

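View pics/t2.png

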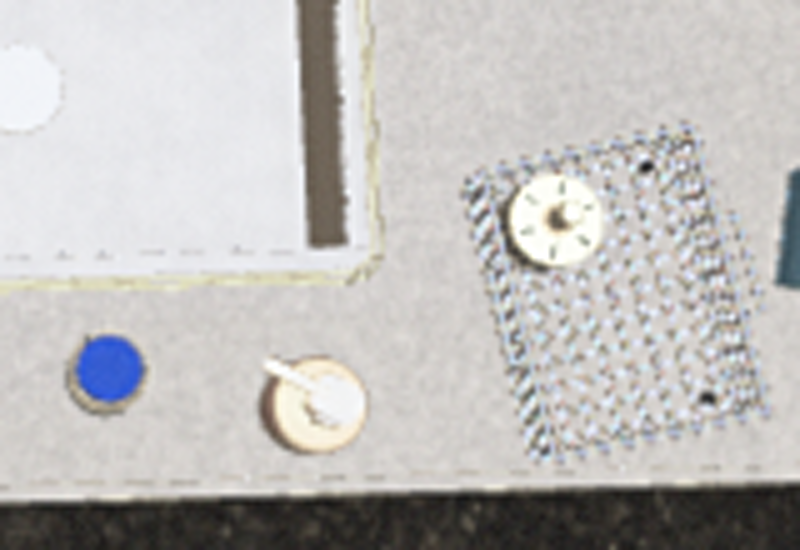

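View pics/s1.png

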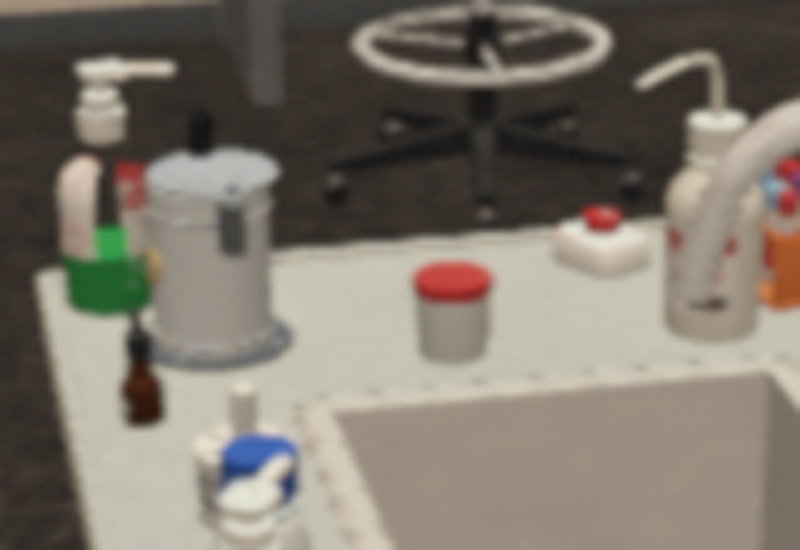

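View pics/s2.png

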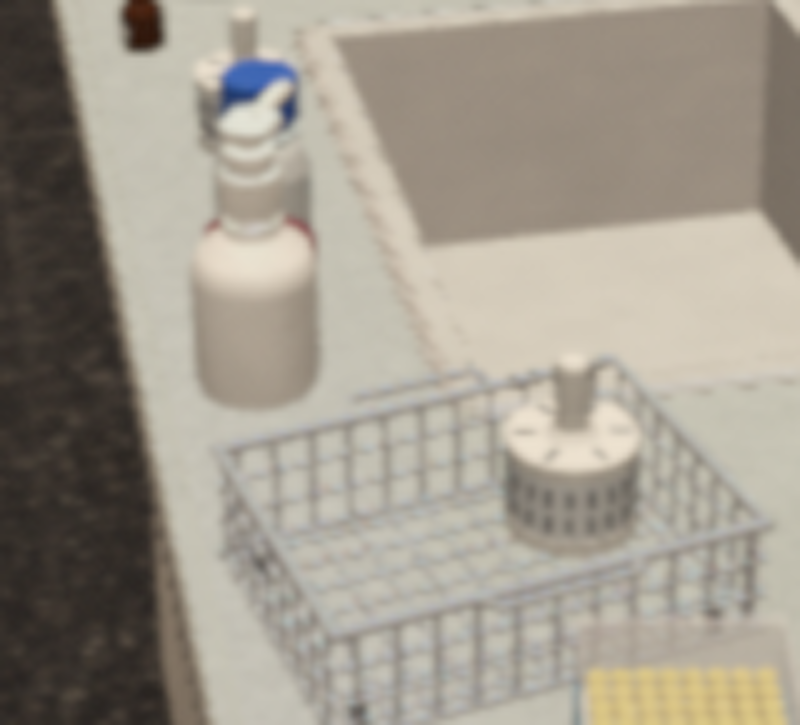

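Run:
```python
from h import *
t=load("top0");s=load("side0")
def p(cu,cv,z,u0=180,v0=140): return np.round(onz(t,u0+cu/5-.5,v0+cv/5-.5,z),4)
print("foot",p(257,352,.003),"lid",p(208,337,.123),"pin",p(290,322,.124),"knobtop",p(150,341,.1545))
print("fresh post",p(650,360,.082),"drum",p(653,363,.046),"drop",p(432,438,.079),"cup",p(326,113,.058))
print("earl post",p(570,213,.092,330),"drum",p(557,220,.056,330))
for c in [(475,185),(688,130),(765,410),(540,458)]: print("rim",p(*c,.06,330))
P=cloud(t)
# lid disc points by height
m=(abs(P[...,2]-.123)<.012)&(P[...,0]>.35)&(P[...,0]<.6)&(P[...,1]>.2)&(P[...,1]<.42)
print(m.sum(),np.nanmedian(P[m],0),P[m].min(0),P[m].max(0))
m=(abs(P[...,2]-.046)<.006)&(abs(P[...,0]-.459)<.06)&(abs(P[...,1]-.039)<.06)
print(m.sum(),P[m].mean(0),P[m].min(0),P[m].max(0))
print("side knob",proj(s,[.47,.33,.1545]))
```

```text
foot [0.4806 0.3149 0.003 ] lid [0.4826 0.3152 0.123 ] pin [0.4905 0.2641 0.124 ] knobtop [0.4788 0.3415 0.1545]
fresh post [0.4635 0.0441 0.082 ] drum [0.4636 0.0439 0.046 ] drop [0.4177 0.1841 0.079 ] cup [0.6336 0.2556 0.058 ]
earl post [ 0.5447 -0.3822  0.092 ] drum [ 0.5448 -0.3844  0.056 ]
rim [ 0.5687 -0.3316  0.06  ]
rim [ 0.6009 -0.4713  0.06  ]
rim [ 0.4183 -0.5077  0.06  ]
rim [ 0.3913 -0.3631  0.06  ]
642 [0.4839617  0.31200804 0.12396665] [0.40459324 0.25537206 0.11111413] [0.52634645 0.40061014 0.1336028 ]
227 [0.46320238 0.04346509 0.04534592] [0.43448297 0.01470789 0.04023193] [0.49053417 0.07086978 0.05173106]
side knob [292.0073215  163.51620701]
```

>>> {"op": "servo_tool", "data": {"moves": "-0.03 -0.015 -0.02 0 0 0 -1;-0.033 -0.018 -0.01 0 0 0 -1;-0.033 -0.018 -0.01 0 0 0 -1;-0.033 -0.018 -0.01 0 0 0 -1;-0.033 -0.018 -0.01 0 0 0 -1;-0.033 -0.018 -0.01 0 0 0 -1;-0.033 -0.018 0 0 0 0.0 0;-0.033 -0.018 0 0 0 0 0.3;-0.033 -0.018 0 0 0 0 0.3;-0.033 -0.018 0 0 0 0 0.3;0 0 0 0 0 0.24 0.3;0 0 0 0 0 0.24 0.3;0 0 0 0 0 0.24 0.3;0 0 0 0 0 0.24 0.3;0 0 0 0 0 0.1 0.3", "squeeze": 15}}

```text
time_s: 1.4
tool_pos: [0.4809, 0.3129, 0.299]
tool_rot: [-179.4, 0.2, 129.0]
force: [0.7, -0.5, -0.2]
grip_width: 0.0356
```

```bash
cat >> h.py <<'E'
def to(target,yaw=None):
    "print tool-frame delta from current TCP to world target TCP"
    o=env.get_obs(); R=rot(o["tool_rot"])
    d=R.T@(np.array(target)-o["tool_pos"])
    print("delta tool mm",np.round(d*1000,1),"pos",np.round(o["tool_pos"],4),"rot",np.round(o["tool_rot"],2),"w",round(float(o["grip_width"]),4),"F",np.round(o["force"],1),"t",round(o["time_s"],2))
    if yaw is not None:
        dy=(yaw-o["tool_rot"][2]+180)%360-180; print("turn tool z scale",round(-np.radians(dy)/.5,3))
def snap(n,name):
    o=env.get_obs(); c=env.read_camera(n)
    if n=="wrist": c["T"]=wristT(o,c)
    np.savez(f"pics/{name}.npz",**c); cv2.imwrite(f"pics/{name}.png",c["img"][:,:,::-1]); return c
E
python3 - <<'E'
from h import *
to([.478,.325,.29],130)
c=snap("wrist","w1"); print(proj(c,[.4805,.315,.123]),proj(c,[.477,.344,.1545]))
E
```

```text
delta tool mm [11.3  5.5  8.9] pos [0.4809 0.3129 0.299 ] rot [-179.35    0.2   129.04] w 0.0356 F [ 0.7 -0.5 -0.2] t 1.4
turn tool z scale -0.034
[322.92363421 177.20256861] [337.20050034 162.22304668]
```

View pics/w1.png

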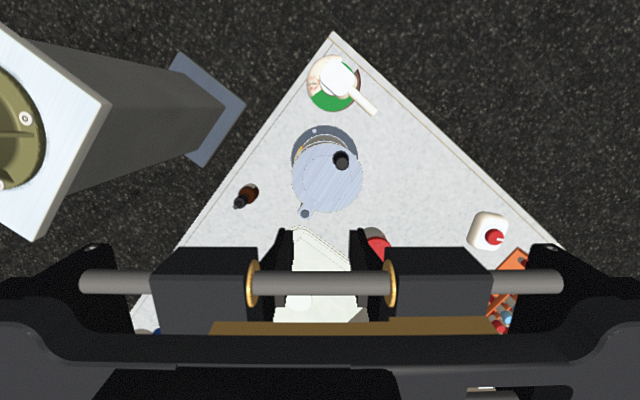

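Wrist view: lid disc about (327,177), knob top (341,157), pin ear (305,213), gel bottle (334,83).

Run:
```python
from h import *
c=load("w1"); crop(c,270,410,40,240,4,"w1c")
im=c["img"].astype(int); m=((im.max(2)<60)).astype(np.uint8); m[:, :325]=0;m[:,360:]=0;m[:140]=0;m[180:]=0
n,l,s,ce=cv2.connectedComponentsWithStats(m); print(s,ce)
for u,v,z in [(341.5,156,.1545),(327,177,.1235),(305,213,.1235)]: print(np.round(onz(c,u,v,z),4))
```

```text
[[     0      0    640    400 255877]
 [   333    151     15     19    123]] [[319.4901652  199.52008191]
 [339.95934959 157.72357724]]
[0.4762 0.3521 0.1545]
[0.4841 0.3184 0.1235]
[0.4924 0.2644 0.1235]
```

View pics/w1c.png

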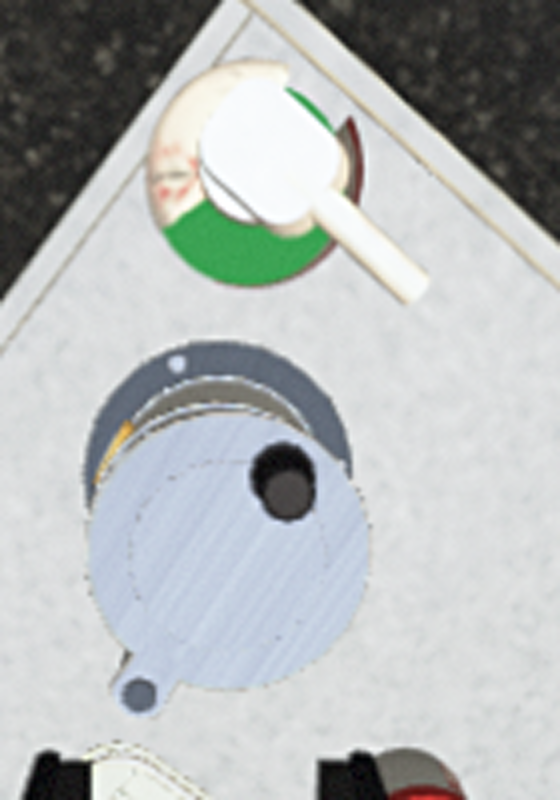

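Run:
```python
from h import *
c=load("w1")
for u,v,z in [(341.5,163,.1545),(326.7,177,.1235),(304.3,213.2,.125)]: print(np.round(onz(c,u,v,z),4))
# gel spout tip & body
for u,v,z in [(374,114,.165),(334,83,.175)]: print("gel",np.round(onz(c,u,v,z),3))
```

```text
[0.4812 0.3463 0.1545]
[0.4838 0.3182 0.1235]
[0.4916 0.2641 0.125 ]
gel [0.472 0.406 0.165]
gel [0.423 0.402 0.175]
```

Run:
```python
from h import *
to([.480,.345,.139],130)
```

```text
delta tool mm [ 26.   21.4 159.6] pos [0.4809 0.3129 0.2989] rot [-179.35    0.2   129.04] w 0.0339 F [-0.6  0.5 -0.4] t 1.45
turn tool z scale -0.033
```

>>> {"op": "servo_tool", "data": {"moves": "0.026 0.021 0 0 0 -0.03 0.2;0 0 0.04 0 0 0 0.2;0 0 0.035 0 0 0 0.2;0 0 0.03 0 0 0 0.2;0 0 0.025 0 0 0 0.2;0 0 0.015 0 0 0 0.2;0 0 0 0 0 0 0.2"}}

```text
time_s: 2.03
tool_pos: [0.4809, 0.3478, 0.1497]
tool_rot: [-179.7, 0.2, 130.6]
force: [0.1, -0.5, -0.7]
grip_width: 0.0348
```

Run:
```python
from h import *
to([.480,.345,.139],130)
c=snap("wrist","w2")
```

```text
delta tool mm [-1.5 -2.5 10.7] pos [0.4809 0.3478 0.1497] rot [-1.7967e+02  1.7000e-01  1.3057e+02] w 0.0348 F [ 0.1 -0.5 -0.7] t 2.03
turn tool z scale 0.02
```

View pics/w2.png

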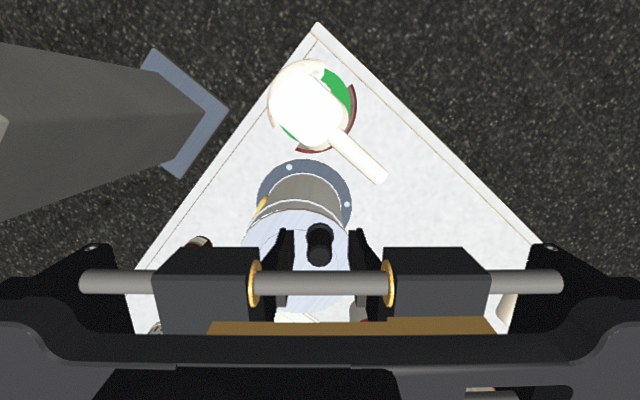

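>>> {"op": "servo_tool", "data": {"moves": "-0.001 -0.002 0.01 0 0 0 0.2;0 0 0 0 0 0 1;0 0 0 0 0 0 1;0 0 0 0 0 0 1;0 0 0 0 0 0 1", "squeeze": 15}}

```text
time_s: 2.5
tool_pos: [0.4826, 0.3472, 0.1452]
tool_rot: [179.9, 0.2, 130.7]
force: [-0.3, -3.2, -0.9]
grip_width: 0.0158
```

Run:
```python
from h import *
c=load("w2"); print(onz(c,320,231,.1545))
to([.480,.345,.139],130)
o=env.get_obs(); p=o["tool_pos"][:2]; pin=np.array([.4912,.264]); d=p-pin; a0=np.degrees(np.arctan2(d[1],d[0])); print(np.hypot(*d),a0)
R=rot(o["tool_rot"]); r=.082; cur=p
for k in range(1,23):
    a=np.radians(a0-min(6.3*k,137.5)); q=pin+r*np.array([np.cos(a),np.sin(a)]); w=R.T@np.append(q-cur,0); cur=q
    print(k,np.round(w[:2],4),np.round(q,3))
```

```text
[0.47102932 0.35945853 0.1545    ]
delta tool mm [ 0.  -3.4  6.2] pos [0.4826 0.3472 0.1452] rot [179.89   0.19 130.66] w 0.0158 F [-0.3 -3.2 -0.9] t 2.5
turn tool z scale 0.023
0.08361285671173166 95.93140283956375
1 [-0.0069  0.0062] [0.492 0.346]
2 [-0.0063  0.0065] [0.501 0.345]
3 [-0.007   0.0057] [0.51  0.344]
4 [-0.0075  0.0049] [0.518 0.341]
5 [-0.008   0.0041] [0.527 0.338]
6 [-0.0084  0.0032] [0.534 0.334]
7 [-0.0087  0.0022] [0.542 0.328]
8 [-0.0089  0.0013] [0.549 0.323]
9 [-0.009   0.0003] [0.555 0.316]
10 [-0.009  -0.0007] [0.56  0.309]
11 [-0.0088 -0.0017] [0.565 0.301]
12 [-0.0086 -0.0027] [0.568 0.292]
13 [-0.0083 -0.0036] [0.571 0.284]
14 [-0.0078 -0.0045] [0.572 0.275]
15 [-0.0073 -0.0053] [0.573 0.266]
16 [-0.0067 -0.0061] [0.573 0.257]
17 [-0.0059 -0.0068] [0.572 0.248]
18 [-0.0052 -0.0074] [0.569 0.239]
19 [-0.0043 -0.0079] [0.566 0.231]
20 [-0.0034 -0.0083] [0.562 0.223]
21 [-0.0025 -0.0087] [0.557 0.215]
22 [-0.0013 -0.0073] [0.553 0.21 ]
```

>>> {"op": "servo_tool", "data": {"moves": "-0.006 0.007 0 0 0 0 1;-0.006 0.0065 0 0 0 0 1;-0.007 0.006 0 0 0 0 1;-0.0075 0.005 0 0 0 0 1;-0.008 0.004 0 0 0 0 1;-0.0085 0.003 0 0 0 0 1;-0.009 0.002 0 0 0 0 1;-0.009 0.001 0 0 0 0 1"}}

```text
time_s: 3.17
tool_pos: [0.5486, 0.324, 0.1451]
tool_rot: [-179.6, -0.3, 130.9]
force: [-7.5, -2.5, 2.6]
grip_width: 0.0156
```

```bash
cat >> h.py <<'E'
def arc(pin,step,aend,r=.082):
    o=env.get_obs(); p=o["tool_pos"][:2]; d=p-np.array(pin); a0=np.degrees(np.arctan2(d[1],d[0])); print("r",np.hypot(*d),"a",a0,"w",o["grip_width"],"F",np.round(o["force"],1),"z",o["tool_pos"][2])
    R=rot(o["tool_rot"]); cur=p; n=int(np.ceil(abs(aend-a0)/step))
    for k in range(1,n+1):
        a=np.radians(a0+(aend-a0)*k/n); q=np.array(pin)+r*np.array([np.cos(a),np.sin(a)]); w=R.T@np.append(q-cur,0); cur=q
        print(k,np.round(w[:2],4),np.round(q,3))
E
python3 - <<'E'
from h import *
arc([.4912,.264],6.5,-42)
E
```

```text
r 0.08306608314245098 a 46.25020033593316 w 0.015596369345895297 F [-7.5 -2.5  2.6] z 0.14508584452457496
1 [-0.0091 -0.0007] [0.554 0.317]
2 [-0.009  -0.0006] [0.559 0.309]
3 [-0.0089 -0.0016] [0.564 0.302]
4 [-0.0086 -0.0026] [0.568 0.293]
5 [-0.0083 -0.0035] [0.571 0.285]
6 [-0.0079 -0.0044] [0.572 0.276]
7 [-0.0073 -0.0052] [0.573 0.267]
8 [-0.0067 -0.006 ] [0.573 0.258]
9 [-0.006  -0.0067] [0.572 0.249]
10 [-0.0052 -0.0073] [0.57 0.24]
11 [-0.0044 -0.0079] [0.567 0.232]
12 [-0.0035 -0.0083] [0.563 0.224]
13 [-0.0026 -0.0086] [0.558 0.216]
14 [-0.0016 -0.0089] [0.552 0.209]
```

Tracks well; continue the arc.

>>> {"op": "servo_tool", "data": {"moves": "-0.009 -0.001 0 0 0 0 1;-0.009 -0.001 0 0 0 0 1;-0.009 -0.002 0 0 0 0 1;-0.0085 -0.003 0 0 0 0 1;-0.0085 -0.0035 0 0 0 0 1;-0.008 -0.0045 0 0 0 0 1;-0.0075 -0.005 0 0 0 0 1;-0.0065 -0.006 0 0 0 0 1"}}

```text
time_s: 3.83
tool_pos: [0.5715, 0.2567, 0.145]
tool_rot: [-179.4, -1.0, 131.0]
force: [-3.4, 3.6, -0.8]
grip_width: 0.0153
```

Run:
```python
from h import *
arc([.4912,.264],6.5,-42)
```

```text
r 0.08067497993162011 a -5.205153448567858 w 0.01534740055415852 F [-3.4  3.6 -0.8] z 0.14503033717100358
1 [-0.0067 -0.0057] [0.572 0.248]
2 [-0.005  -0.0072] [0.569 0.239]
3 [-0.0042 -0.0077] [0.566 0.231]
4 [-0.0033 -0.0081] [0.562 0.223]
5 [-0.0025 -0.0084] [0.558 0.216]
6 [-0.0015 -0.0086] [0.552 0.209]
```

>>> {"op": "servo_tool", "data": {"moves": "-0.0065 -0.006 0 0 0 0 1;-0.005 -0.007 0 0 0 0 1;-0.004 -0.008 0 0 0 0 1;-0.0035 -0.008 0 0 0 0 1;-0.0025 -0.0085 0 0 0 0 1;-0.001 -0.004 0 0 0 0 1"}}

```text
time_s: 4.33
tool_pos: [0.5585, 0.214, 0.1451]
tool_rot: [179.7, -1.2, 131.0]
force: [5.3, 11.2, -10.3]
grip_width: 0.0154
```

Run:
```python
from h import *
arc([.4912,.264],6.5,-42)
```

```text
r 0.08389081640731631 a -36.62202704308804 w 0.015387093710277615 F [  5.3  11.2 -10.3] z 0.1451350403464986
1 [ 0.0006 -0.008 ] [0.552 0.209]
```

>>> {"op": "servo_tool", "data": {"moves": "0 0 0 0 0 0 0;0 0 0 0 0 0 0;0 0 0 0 0 0 0;0 0 -0.03 0 0 0 0.3;0 0 -0.04 0 0 0 0.3;0 0 -0.02 0 0 0 0.3"}}

```text
time_s: 4.83
tool_pos: [0.5588, 0.2025, 0.2339]
tool_rot: [-179.6, -0.8, 130.7]
force: [1.1, 0.7, 0.7]
grip_width: 0.0303
```

```bash
cat >> h.py <<'E'
def level(yaw):
    "turn (tool axes, in full-scale units) to point straight down with yaw"
    from scipy.spatial.transform import Rotation as Ro
    R=rot(env.get_obs()["tool_rot"]); print("turn scale",np.round(Ro.from_matrix(R.T@rot([180,0,yaw])).as_rotvec()/.5,3))
E
python3 - <<'E'
from h import *
to([.483,.316,.22]); level(130)
E
```

```text
delta tool mm [135.3  16.7  15.6] pos [0.5588 0.2025 0.2339] rot [-179.62   -0.76  130.74] w 0.0303 F [1.1 0.7 0.7] t 4.83
turn scale [-0.013 -0.026  0.026]
```

>>> {"op": "servo_tool", "data": {"moves": "0.034 0.004 0 -0.013 -0.026 0.026 0.4;0.034 0.004 0 0 0 0 0.4;0.034 0.004 0 0 0 0 0.4;0.032 0.004 0 0 0 0 0.4;0 0 0 0 0 0 0.4;0 0 0 0 0 0 0.4"}}

```text
time_s: 5.33
tool_pos: [0.4925, 0.311, 0.2449]
tool_rot: [179.1, 0.8, 129.2]
force: [-0.0, -0.8, 0.2]
grip_width: 0.0261
```

Run:
```python
from h import *
to([.483,.316,.22]); level(130); c=snap("wrist","w3"); t=snap("top","t3"); crop(t,180,280,160,260,6,"t3c"); crop(c,220,420,100,260,4,"w3c")
print(proj(c,[.483,.316,.088]))
```

```text
delta tool mm [10.3 -4.6 24.7] pos [0.4925 0.311  0.2449] rot [179.1    0.83 129.16] w 0.0261 F [-0.  -0.8  0.2] t 5.33
turn scale [ 0.031  0.029 -0.029]
[314.62162772 173.09756773]
```

View pics/w3.png

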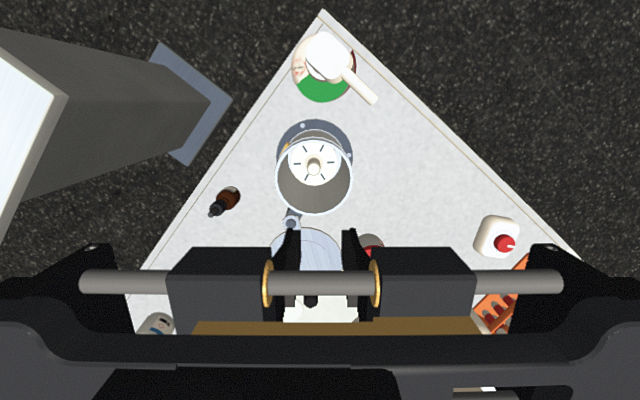

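View pics/w3c.png

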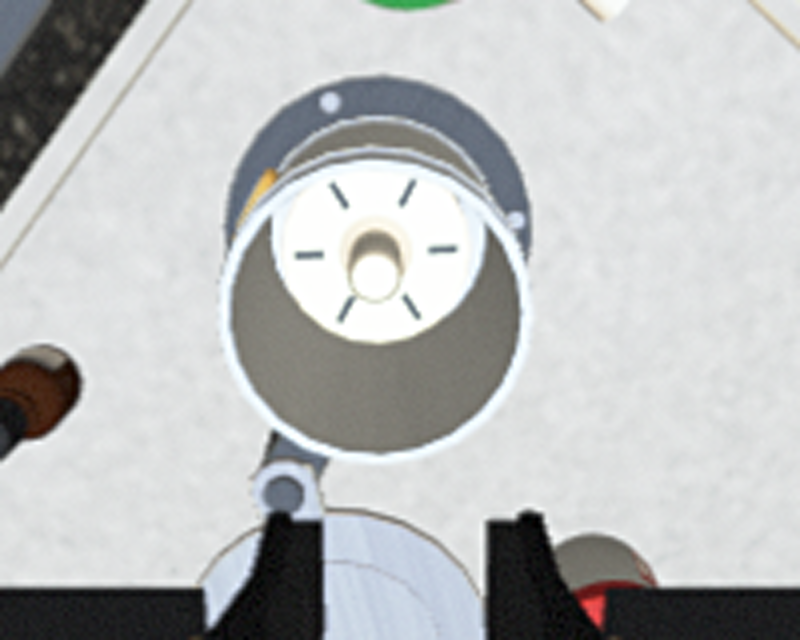

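View pics/t3c.png

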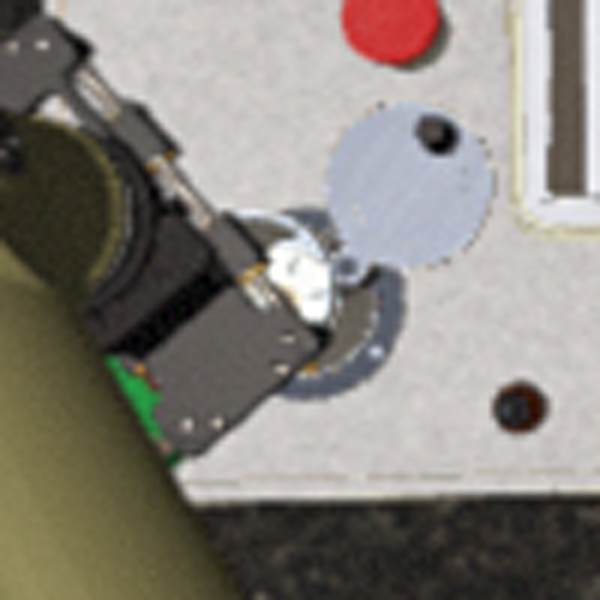

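Run:
```python
from h import *
c=load("w3")
print("post",onz(c,313.5,168.4,.088),"rim",onz(c,313.6,175.8,.118),"drumtop",onz(c,220+378/4-.5,100+(343-105)/4-.5,.052))
from h import env
P=onz(c,313.5,168.4,.088)
to([P[0],P[1],.20]); level(130)
```

```text
post [0.47857046 0.31947273 0.088     ] rim [0.47945353 0.31901996 0.118     ] drumtop [0.47641928 0.32257742 0.052     ]
delta tool mm [16.1 -6.1 44.4] pos [0.4926 0.3108 0.2447] rot [179.11   0.76 129.09] w 0.026 F [ 0.2 -0.7 -0.4] t 5.43
turn scale [ 0.031  0.027 -0.032]
```

>>> {"op": "servo_tool", "data": {"moves": "0.015 -0.006 0.02 0.031 0.027 -0.03 0.4;0 0 0.02 0 0 0 0.4;0 0 0.02 0 0 0 0.4;0 0 0 0 0 0 0.4;0 0 0 0 0 0 0.4"}}

```text
time_s: 5.85
tool_pos: [0.4854, 0.3108, 0.1845]
tool_rot: [179.9, 0.3, 129.3]
force: [0.8, 0.2, 0.9]
grip_width: 0.0262
```

Run:
```python
from h import *
to([.480,.318,.17]); level(130); c=snap("wrist","w4"); crop(c,220,420,130,290,4,"w4c")
print(proj(c,[.480,.318,.088]))
```

```text
delta tool mm [ 9.1  0.3 14.4] pos [0.4854 0.3108 0.1845] rot [179.86   0.29 129.27] w 0.0262 F [0.8 0.2 0.9] t 5.85
turn scale [ 0.005  0.01  -0.025]
[320.42554818 190.51361466]
```

View pics/w4c.png

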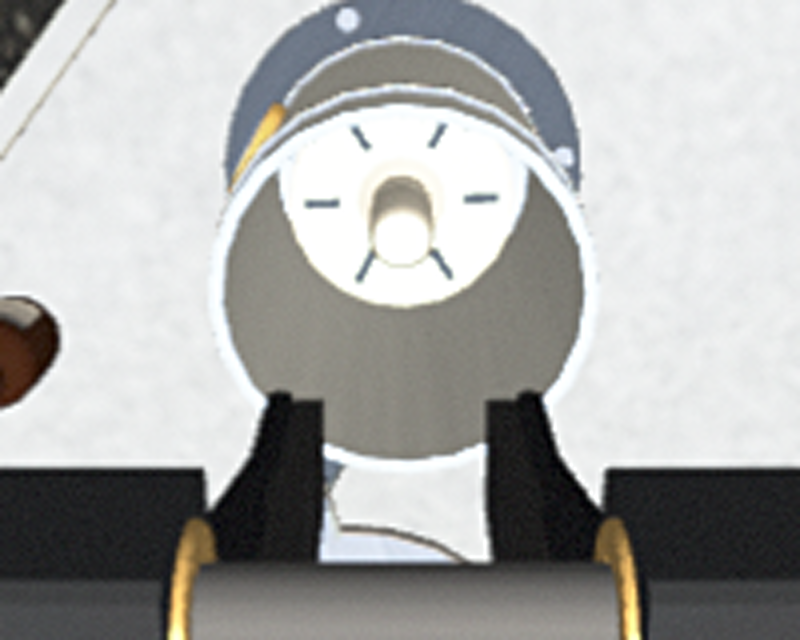

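Run:
```python
from h import *
c=load("w4")
P=onz(c,319.75,188.5,.088); print("post",P,"rim",onz(c,220+403/4-.5,130+280/4-.5,.118))
to([P[0],P[1],.074]); level(130)
```

```text
post [0.47826222 0.31912488 0.088     ] rim [0.47902659 0.31893776 0.118     ]
delta tool mm [ 11.7  -0.2 110.2] pos [0.4853 0.3105 0.1843] rot [179.9    0.3  129.26] w 0.0261 F [ 0.5 -0.6  0.1] t 5.9
turn scale [ 0.003  0.01  -0.026]
```

>>> {"op": "servo_tool", "data": {"moves": "0.012 0 0.01 0 0.01 -0.02 0.4;0 0 0.015 0 0 0 0.4;0 0 0.015 0 0 0 0.4;0 0 0 0 0 0 0.4"}}

```text
time_s: 6.23
tool_pos: [0.4803, 0.3217, 0.1469]
tool_rot: [179.4, -0.0, 129.7]
force: [-0.5, -0.5, -1.0]
grip_width: 0.0258
```

Run:
```python
from h import *
to([.4785,.319,.074]); level(130)
```

```text
delta tool mm [-0.9 -3.8 72.9] pos [0.4803 0.3217 0.1469] rot [ 1.7943e+02 -3.0000e-02  1.2972e+02] w 0.0258 F [-0.5 -0.5 -1. ] t 6.23
turn scale [ 0.02  -0.001 -0.01 ]
```

>>> {"op": "servo_tool", "data": {"moves": "-0.001 -0.004 0.005 0.02 0 -0.01 0.4;0 0 0.01 0 0 0 0.4;0 0 0 0 0 0 0.4"}}

```text
time_s: 6.48
tool_pos: [0.4782, 0.3196, 0.1329]
tool_rot: [179.9, -0.1, 130.1]
force: [-0.1, -0.9, -0.2]
grip_width: 0.0264
```

Run:
```python
from h import *
to([.4785,.319,.074]); level(130);c=snap("wrist","w5"); crop(c,220,420,130,290,4,"w5c")
```

```text
delta tool mm [-0.8 -0.3 58.9] pos [0.4782 0.3196 0.1329] rot [ 1.7987e+02 -6.0000e-02  1.3011e+02] w 0.0264 F [-0.1 -0.9 -0.2] t 6.48
turn scale [ 0.005 -0.002  0.004]
```

View pics/w5c.png

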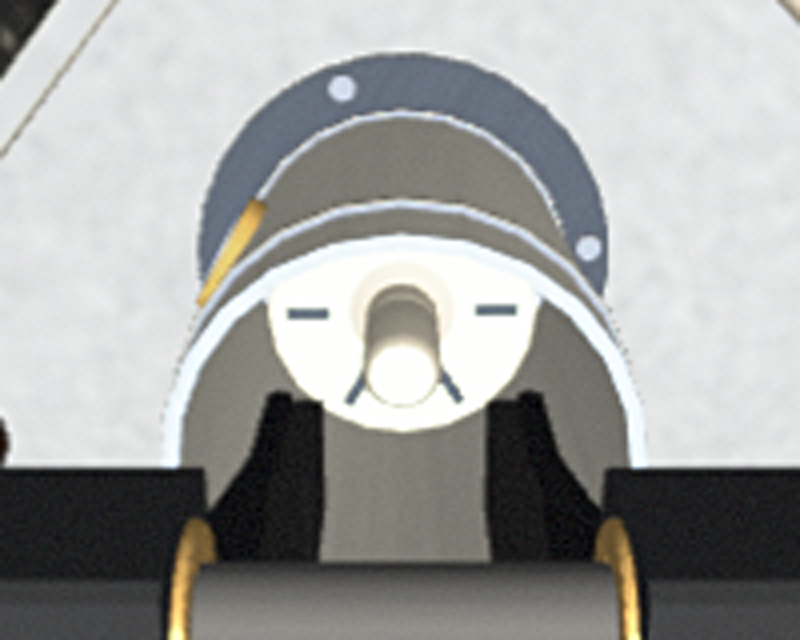

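>>> {"op": "servo_tool", "data": {"moves": "-0.001 0 0.012 0 0 0 0.4;0 0 0.012 0 0 0 0.4;0 0 0.012 0 0 0 0.4;0 0 0 0 0 0 0.4"}}

```text
time_s: 6.87
tool_pos: [0.4808, 0.32, 0.0966]
tool_rot: [179.6, -0.0, 130.1]
force: [-0.9, 0.3, -0.5]
grip_width: 0.0259
```

Run:
```python
from h import *
c=load("w5");P=onz(c,320,222,.088);print(P)
to([.4785,.319,.074]); level(130)
```

```text
[0.47838607 0.31933608 0.088     ]
delta tool mm [ 0.7 -2.6 22.6] pos [0.4808 0.32   0.0966] rot [ 1.7955e+02 -4.0000e-02  1.3009e+02] w 0.0259 F [-0.9  0.3 -0.5] t 6.87
turn scale [ 0.016 -0.002  0.003]
```

>>> {"op": "servo_tool", "data": {"moves": "0 -0.003 0.006 0.016 0 0 0.4;0 -0.0005 0.01 0.003 0 0 0.4;0 -0.0005 0.006 0.003 0 0 0.4;0 0 0 0 0 0 0.4"}}

```text
time_s: 7.2
tool_pos: [0.4773, 0.3169, 0.0718]
tool_rot: [-179.7, -0.0, 130.1]
force: [-0.3, -0.4, -1.2]
grip_width: 0.0257
```

Run:
```python
from h import *
to([.4785,.319,.074]); level(130)
```

```text
delta tool mm [ 0.8  2.2 -2.2] pos [0.4773 0.3169 0.0718] rot [-1.7971e+02 -4.0000e-02  1.3007e+02] w 0.0257 F [-0.3 -0.4 -1.2] t 7.2
turn scale [-0.01  -0.001  0.002]
```

Close with 30 N, then lift slightly.

>>> {"op": "servo_tool", "data": {"moves": "0 0.002 0 -0.01 0 0 0.4;0 0 0 0 0 0 1;0 0 0 0 0 0 1;0 0 0 0 0 0 1;0 0 0 0 0 0 1", "squeeze": 30}}

```text
time_s: 7.62
tool_pos: [0.4792, 0.3185, 0.0719]
tool_rot: [180.0, -0.0, 130.1]
force: [0.2, 0.5, -2.6]
grip_width: 0.0153
```

Run:
```python
from h import *
to([.4795,.319,.10]); level(130)
```

```text
delta tool mm [  0.2   0.6 -28.1] pos [0.4792 0.3185 0.0719] rot [ 1.7996e+02 -4.0000e-02  1.3007e+02] w 0.0153 F [ 0.2  0.5 -2.6] t 7.62
turn scale [ 0.001 -0.001  0.003]
```

>>> {"op": "servo_tool", "data": {"moves": "0 0 -0.012 0 0 0 1;0 0 -0.012 0 0 0 1;0 0 -0.012 0 0 0 1;0 0 0 0 0 0 1"}}

```text
time_s: 7.95
tool_pos: [0.4788, 0.3181, 0.1112]
tool_rot: [-180.0, -0.0, 130.1]
force: [0.8, 0.2, 0.1]
grip_width: 0.0151
```

Run:
```python
from h import *
to([.4795,.319,.21]); level(130)
```

```text
delta tool mm [  0.3   1.1 -98.8] pos [0.4788 0.3181 0.1112] rot [-1.7997e+02 -4.0000e-02  1.3007e+02] w 0.0151 F [0.8 0.2 0.1] t 7.95
turn scale [-0.001 -0.001  0.002]
```

>>> {"op": "servo_tool", "data": {"moves": "0 0.001 -0.015 0 0 0 1;0 0 -0.015 0 0 0 1;0 0 -0.02 0 0 0 1;0 0 -0.03 0 0 0 1;0 0 -0.035 0 0 0 1;0 0 -0.03 0 0 0 1;0 0 0 0 0 0 1"}}

```text
time_s: 8.53
tool_pos: [0.4784, 0.3176, 0.2644]
tool_rot: [-179.9, -0.0, 130.1]
force: [0.4, -0.5, -1.0]
grip_width: 0.0152
```

Run:
```python
from h import *
to([.453,-.436,.25]); c=snap("wrist","w6"); print(env.get_obs()["qpos"])
```

```text
delta tool mm [-560.5 -504.4   14.4] pos [0.4784 0.3176 0.2644] rot [-1.7994e+02 -5.0000e-02  1.3005e+02] w 0.0152 F [ 0.4 -0.5 -1. ] t 8.53
[-45.1635113    8.39946127  10.02293181  92.1808262   -1.51700419
  79.78328402   5.07668993]
```

View pics/w6.png

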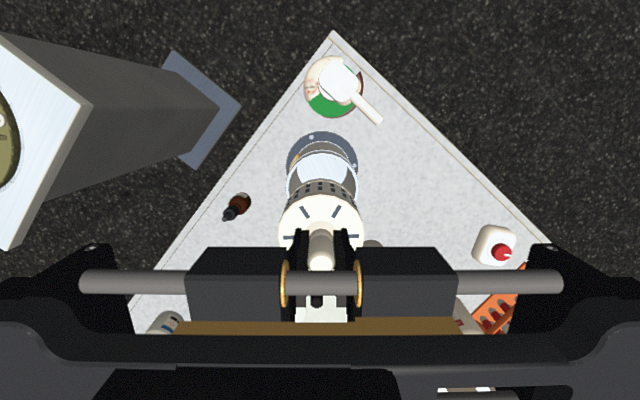

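>>> {"op": "servo_tool", "data": {"moves": "-0.014 -0.0125 0 0 0 0 1;-0.026 -0.023 0 0 0 0 1;-0.026 -0.023 0 0 0 0 1;-0.026 -0.023 0 0 0 0 1;-0.026 -0.023 0 0 0 0 1;-0.026 -0.023 0 0 0 0 1;-0.026 -0.023 0 0 0 0 1;-0.026 -0.023 0 0 0 0 1;-0.026 -0.023 0 0 0 0 1;-0.026 -0.023 0 0 0 0 1;-0.026 -0.023 0 0 0 0 1"}}

```text
time_s: 9.5
tool_pos: [0.4612, -0.0547, 0.2483]
tool_rot: [-179.1, -0.7, 131.2]
force: [0.3, -0.6, -1.5]
grip_width: 0.0151
```

Run:
```python
from h import *
to([.453,-.436,.25]); level(130)
```

```text
delta tool mm [-281.4 -257.4   -1. ] pos [ 0.4612 -0.0547  0.2483] rot [-179.08   -0.7   131.21] w 0.0151 F [ 0.3 -0.6 -1.5] t 9.5
turn scale [-0.032 -0.024  0.043]
```

>>> {"op": "servo_tool", "data": {"moves": "-0.02 -0.018 -0.002 -0.032 -0.024 0.043 1;-0.026 -0.023 0 0 0 0 1;-0.026 -0.023 0 0 0 0 1;-0.026 -0.023 0 0 0 0 1;-0.026 -0.023 0 0 0 0 1;-0.026 -0.024 0 0 0 0 1;-0.026 -0.024 0 0 0 0 1;-0.026 -0.024 0 0 0 0 1;-0.026 -0.024 0 0 0 0 1;-0.026 -0.024 0 0 0 0 1;-0.02 -0.02 0 0 0 0 1;0 0 0 0 0 0 1;0 0 0 0 0 0 1"}}

```text
time_s: 10.58
tool_pos: [0.4289, -0.4473, 0.2326]
tool_rot: [-179.3, -0.9, 129.4]
force: [0.2, 0.5, -2.5]
grip_width: 0.0153
```

Run:
```python
from h import *
to([.453,-.436,.20]); level(130); print(env.get_obs()["qpos"]); c=snap("wrist","w7"); print([proj(c,[.495,-.418,.01]),proj(c,[.453,-.436,.01]),proj(c,[.545,-.384,.092])])
```

```text
delta tool mm [-7.1 26.2 32.2] pos [ 0.4289 -0.4473  0.2326] rot [-179.3    -0.9   129.37] w 0.0153 F [ 0.2  0.5 -2.5] t 10.58
turn scale [-0.024 -0.032 -0.022]
[  3.97024952  20.30390544  50.36972992  88.48791812 -15.02709625
  79.50595073  94.93459467]
[array([372.00596216, 186.97430678]), array([340.98000377, 178.01056545]), array([436.91860839, 210.78081946])]
```

View pics/w7.png

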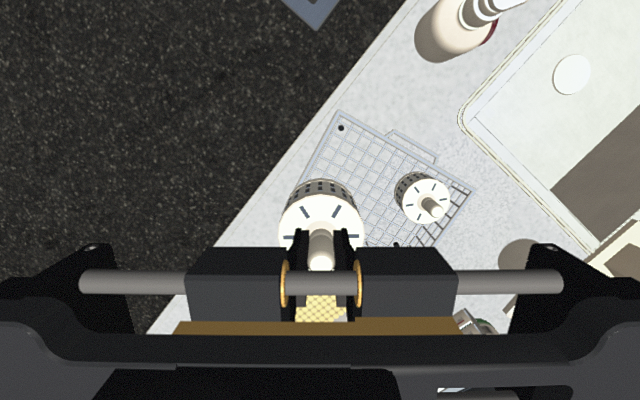

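Run:
```python
from h import *
c=load("w7"); print(onz(c,338,110,.06),onz(c,474,188,.06),onz(c,432,207,.092))
```

```text
[ 0.38931629 -0.37124111  0.06      ] [ 0.57664767 -0.3344855   0.06      ] [ 0.53742498 -0.38440549  0.092     ]
```

>>> {"op": "servo_tool", "data": {"moves": "-0.007 0.026 0.005 -0.024 -0.03 -0.02 1;0 0 0.01 0 0 0 1;0 0 0 0 0 0 1"}}

```text
time_s: 10.88
tool_pos: [0.4538, -0.4325, 0.215]
tool_rot: [179.9, -0.2, 130.0]
force: [-1.1, 0.1, -2.6]
grip_width: 0.0152
```

Run:
```python
from h import *
to([.453,-.436,.076]); level(130)
```

```text
delta tool mm [ -2.5  -3.2 139. ] pos [ 0.4538 -0.4325  0.215 ] rot [ 1.7989e+02 -1.7000e-01  1.3004e+02] w 0.0152 F [-1.1  0.1 -2.6] t 10.88
turn scale [ 0.004 -0.006  0.001]
```

>>> {"op": "servo_tool", "data": {"moves": "-0.002 -0.003 0.02 0 0 0 1;0 0 0.025 0 0 0 1;0 0 0.025 0 0 0 1;0 0 0.02 0 0 0 1;0 0 0.015 0 0 0 1;0 0 0.01 0 0 0 1;0 0 0 0 0 0 1"}}

```text
time_s: 11.47
tool_pos: [0.4624, -0.4217, 0.0969]
tool_rot: [179.2, -0.2, 131.2]
force: [-0.2, 0.1, -1.6]
grip_width: 0.0147
```

Run:
```python
from h import *
to([.453,-.436,.076]); level(130)
c=snap("side","s4"); crop(c,280,430,270,380,5,"s4c")
```

```text
delta tool mm [ -4.6 -16.8  20.6] pos [ 0.4624 -0.4217  0.0969] rot [179.19  -0.18 131.16] w 0.0147 F [-0.2  0.1 -1.6] t 11.47
turn scale [ 0.028 -0.007  0.04 ]
```

View pics/s4c.png

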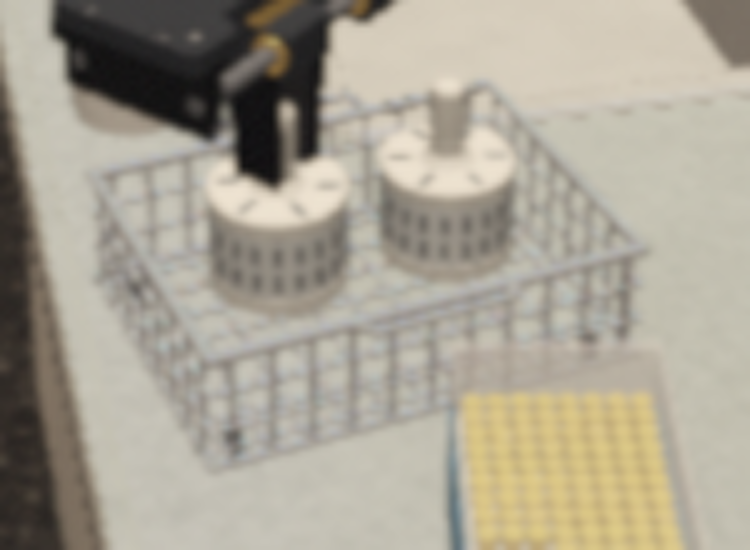

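>>> {"op": "servo_tool", "data": {"moves": "-0.005 -0.015 0 0.028 -0.007 0.04 1;0 0 0 0 0 0 1"}}

```text
time_s: 11.68
tool_pos: [0.4559, -0.4364, 0.0997]
tool_rot: [180.0, 0.2, 130.1]
force: [-1.2, -1.2, -1.9]
grip_width: 0.0152
```

Run:
```python
from h import *
to([.453,-.436,.076]); level(130);print(env.get_obs()["qpos"])
```

```text
delta tool mm [ 2.3 -1.9 23.7] pos [ 0.4559 -0.4364  0.0997] rot [179.99   0.24 130.07] w 0.0152 F [-1.2 -1.2 -1.9] t 11.68
turn scale [0.    0.008 0.002]
[  5.18819216  27.11425379  46.41970208  96.51863776 -21.30384259
  65.35660018  97.49300803]
```

>>> {"op": "servo_tool", "data": {"moves": "0 -0.002 0.008 0 0 0 1;0 -0.002 0.008 0.004 0 0.004 1;0 -0.001 0.004 0.004 0 0.004 1;0 0 0 0 0 0 1"}}

```text
time_s: 12.02
tool_pos: [0.4525, -0.443, 0.0814]
tool_rot: [-179.8, 0.6, 129.7]
force: [-0.1, -0.0, -1.3]
grip_width: 0.0148
```

Run:
```python
from h import *
to([.453,-.436,.076]); level(130)
```

```text
delta tool mm [5.2 4.8 5.4] pos [ 0.4525 -0.443   0.0814] rot [-179.83    0.6   129.69] w 0.0148 F [-0.1 -0.  -1.3] t 12.02
turn scale [-0.006  0.021 -0.011]
```

>>> {"op": "servo_tool", "data": {"moves": "0.003 0.003 0.003 -0.006 0.02 -0.011 1;0 0 0.003 0 0 0 1;0 0 0 0 0 0 1"}}

```text
time_s: 12.27
tool_pos: [0.4532, -0.4387, 0.0757]
tool_rot: [179.9, -0.0, 130.0]
force: [-0.8, -0.3, 0.1]
grip_width: 0.015
```

Run:
```python
from h import *
to([.453,-.436,.076]); level(130)
```

```text
delta tool mm [ 2.2  1.6 -0.3] pos [ 0.4532 -0.4387  0.0757] rot [ 1.7995e+02 -2.0000e-02  1.3001e+02] w 0.015 F [-0.8 -0.3  0.1] t 12.27
turn scale [ 0.002 -0.001  0.   ]
```

>>> {"op": "servo_tool", "data": {"moves": "0 0 0 0 0 0 0.4;0 0 0 0 0 0 0.3;0 0 0 0 0 0 0.2;0 0 -0.01 0 0 0 0.2;0 0 -0.02 0 0 0 0.2;0 0 -0.03 0 0 0 0.2;0 0 -0.04 0 0 0 0.2;0 0 -0.04 0 0 0 0.2;0 0 0 0 0 0 0.2"}}

```text
time_s: 13.02
tool_pos: [0.4526, -0.4382, 0.2227]
tool_rot: [-180.0, -0.2, 130.0]
force: [0.7, -1.7, 1.7]
grip_width: 0.0351
```

Run:
```python
from h import *
to([.463,.044,.23]); level(80);level(130);print(env.get_obs()["qpos"])
c=snap("side","s5"); crop(c,280,430,270,380,5,"s5c")
```

```text
delta tool mm [362.7 317.8  -6.5] pos [ 0.4526 -0.4382  0.2227] rot [-1.7997e+02 -1.5000e-01  1.2999e+02] w 0.0351 F [ 0.7 -1.7  1.7] t 13.02
turn scale [-0.003 -0.004  1.745]
turn scale [-0.001 -0.005 -0.   ]
[  3.12631335  21.28674679  49.61551385  88.47288899 -16.38509891
  78.01007311  94.26471843]
```

View pics/s5c.png

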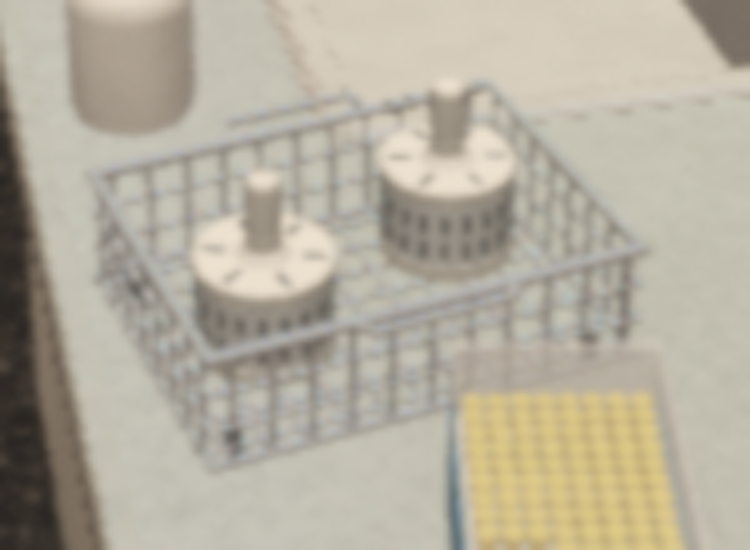

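>>> {"op": "servo_tool", "data": {"moves": "0.015 0.013 0 0 0 0 0.2;0.026 0.023 0 0 0 0 0.2;0.026 0.023 0 0 0 0 0.2;0.026 0.023 0 0 0 0 0.2;0.026 0.023 0 0 0 0 0.2;0.026 0.023 0 0 0 0 0.2;0.026 0.023 0 0 0 0 0.2;0.026 0.023 0 0 0 0 0.2;0.026 0.023 0 0 0 0 0.2;0.026 0.023 0 0 0 0 0.2;0.026 0.023 0 0 0 0 0.3;0.026 0.023 0 0 0 0 0.3;0.02 0.018 0 0 0 0 0.3;0.01 0.01 0 0 0 0 0.3;0 0 0 0 0 0 0.3"}}

```text
time_s: 14.32
tool_pos: [0.4591, 0.0239, 0.2162]
tool_rot: [-179.8, -0.3, 129.7]
force: [-0.1, -0.8, -0.2]
grip_width: 0.0308
```

Run:
```python
from h import *
to([.463,.044,.20]); level(130)
```

```text
delta tool mm [12.9 15.9 16.2] pos [0.4591 0.0239 0.2162] rot [-179.78   -0.3   129.73] w 0.0308 F [-0.1 -0.8 -0.2] t 14.32
turn scale [-0.008 -0.01  -0.009]
```

>>> {"op": "servo_tool", "data": {"moves": "0.012 0.016 0.015 -0.008 -0.01 -0.009 0.3;0 0 0.015 0 0 0 0.3;0 0 0 0 0 0 0.3;0 0 0 0 0 0 0.3"}}

```text
time_s: 14.65
tool_pos: [0.4635, 0.0419, 0.1853]
tool_rot: [-180.0, 0.1, 130.0]
force: [0.6, -0.6, -0.6]
grip_width: 0.0306
```

Run:
```python
from h import *
to([.463,.044,.20]); level(130);c=snap("wrist","w8"); crop(c,220,420,130,290,4,"w8c")
```

```text
delta tool mm [  1.9   0.9 -14.7] pos [0.4635 0.0419 0.1853] rot [-1.7998e+02  5.0000e-02  1.3000e+02] w 0.0306 F [ 0.6 -0.6 -0.6] t 14.65
turn scale [-0.001  0.002 -0.   ]
```

View pics/w8c.png

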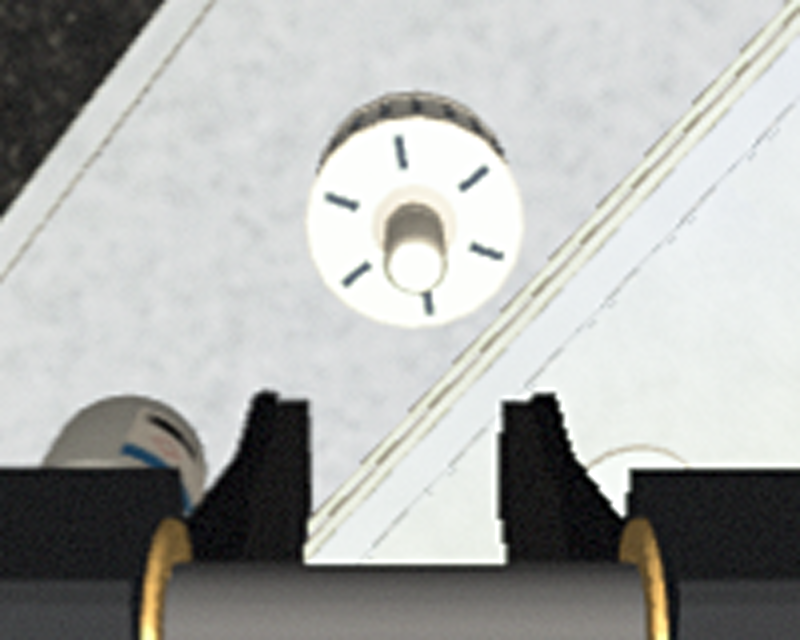

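Run:
```python
from h import *
c=load("w8");P=onz(c,220+415/4-.5,130+265/4-.5,.082);print(P)
to([P[0],P[1],.066])
```

```text
[0.4643442  0.04526196 0.082     ]
delta tool mm [  2.5   3.4 119.2] pos [0.4633 0.0413 0.1853] rot [-1.7995e+02  5.0000e-02  1.2995e+02] w 0.0303 F [ 0.  -0.6 -0.2] t 14.7
```

>>> {"op": "servo_tool", "data": {"moves": "0.002 0.003 0.02 0 0 0 0.3;0 0 0.02 0 0 0 0.3;0 0 0.015 0 0 0 0.3;0 0 0.01 0 0 0 0.3;0 0 0 0 0 0 0.3"}}

```text
time_s: 15.12
tool_pos: [0.468, 0.0399, 0.1229]
tool_rot: [179.6, 0.3, 129.5]
force: [0.3, 0.1, -0.6]
grip_width: 0.0304
```

Run:
```python
from h import *
to([.464,.0447,.066]);level(130)
```

```text
delta tool mm [ 6.5 -0.4 56.9] pos [0.468  0.0399 0.1229] rot [179.62   0.25 129.46] w 0.0304 F [ 0.3  0.1 -0.6] t 15.12
turn scale [ 0.013  0.009 -0.019]
```

>>> {"op": "servo_tool", "data": {"moves": "0.006 0 0.006 0.013 0.009 -0.019 0.3;0.001 0 0.012 0 0 0 0.3;0.001 0 0.012 0 0 0 0.3;0.001 0 0.01 0 0 0 0.3;0 0 0 0 0 0 0.3"}}

```text
time_s: 15.53
tool_pos: [0.4648, 0.047, 0.0852]
tool_rot: [179.7, 0.1, 130.0]
force: [-0.2, 0.2, 0.7]
grip_width: 0.0301
```

Run:
```python
from h import *
to([.464,.0447,.066]);level(130)
```

```text
delta tool mm [-1.3 -2.2 19.2] pos [0.4648 0.047  0.0852] rot [1.7969e+02 7.0000e-02 1.2995e+02] w 0.0301 F [-0.2  0.2  0.7] t 15.53
turn scale [ 0.011  0.003 -0.002]
```

>>> {"op": "servo_tool", "data": {"moves": "-0.001 -0.002 0.006 0.011 0 0 0.3;0 -0.001 0.008 0.002 0 0 0.3;0 0 0.003 0 0 0 0.3;0 0 0 0 0 0 0.3"}}

```text
time_s: 15.87
tool_pos: [0.4643, 0.0444, 0.0683]
tool_rot: [180.0, 0.1, 130.0]
force: [0.6, 0.1, 0.4]
grip_width: 0.0301
```

Run:
```python
from h import *
to([.464,.0447,.066]);level(130)
```

```text
delta tool mm [ 0.4 -0.1  2.3] pos [0.4643 0.0444 0.0683] rot [1.7997e+02 1.3000e-01 1.2998e+02] w 0.0301 F [0.6 0.1 0.4] t 15.87
turn scale [ 0.001  0.004 -0.001]
```

>>> {"op": "servo_tool", "data": {"moves": "0 0 0.002 0 0.004 0 1;0 0 0 0 0 0 1;0 0 0 0 0 0 1;0 0 0 0 0 0 1;0 0 0 0 0 0 1", "squeeze": 30}}

```text
time_s: 16.28
tool_pos: [0.4647, 0.0444, 0.0665]
tool_rot: [179.9, 0.0, 130.0]
force: [0.0, 0.6, -1.5]
grip_width: 0.0155
```

Run:
```python
from h import *
to([.464,.0447,.25]);level(130)
```

```text
delta tool mm [   0.7   -0.2 -183.5] pos [0.4647 0.0444 0.0665] rot [1.7994e+02 1.0000e-02 1.2996e+02] w 0.0155 F [ 0.   0.6 -1.5] t 16.28
turn scale [ 0.002  0.    -0.001]
```

>>> {"op": "servo_tool", "data": {"moves": "0 0 -0.015 0 0 0 1;0 0 -0.03 0 0 0 1;0 0 -0.04 0 0 0 1;0 0 -0.04 0 0 0 1;0 0 -0.04 0 0 0 1;0 0 -0.02 0 0 0 1;0 0 0 0 0 0 1"}}

```text
time_s: 16.87
tool_pos: [0.4611, 0.0434, 0.2572]
tool_rot: [-179.6, -0.2, 129.9]
force: [0.4, 0.3, -0.5]
grip_width: 0.0151
```

Run:
```python
from h import *
to([.480,.318,.26]);level(130)
```

```text
delta tool mm [198.5 190.6  -3.5] pos [0.4611 0.0434 0.2572] rot [-1.7961e+02 -1.6000e-01  1.2991e+02] w 0.0151 F [ 0.4  0.3 -0.5] t 16.87
turn scale [-0.014 -0.006 -0.003]
```

>>> {"op": "servo_tool", "data": {"moves": "0.012 0.012 -0.003 -0.014 -0.006 0 1;0.024 0.023 0 0 0 0 1;0.026 0.025 0 0 0 0 1;0.026 0.025 0 0 0 0 1;0.026 0.025 0 0 0 0 1;0.026 0.025 0 0 0 0 1;0.026 0.025 0 0 0 0 1;0.016 0.015 0 0 0 0 1;0.008 0.008 0 0 0 0 1;0 0 0 0 0 0 1;0 0 0 0 0 0 1"}}

```text
time_s: 17.78
tool_pos: [0.4791, 0.3125, 0.2504]
tool_rot: [-179.5, -0.1, 129.4]
force: [-1.3, -1.1, -0.8]
grip_width: 0.0151
```

Run:
```python
from h import *
to([.480,.318,.22]);level(130)
```

```text
delta tool mm [ 3.7  4.4 30.4] pos [0.4791 0.3125 0.2504] rot [-1.7954e+02 -5.0000e-02  1.2941e+02] w 0.0151 F [-1.3 -1.1 -0.8] t 17.78
turn scale [-0.016 -0.002 -0.02 ]
```

>>> {"op": "servo_tool", "data": {"moves": "0.004 0.005 0.01 -0.016 -0.002 -0.02 1;0 0 0.015 0 0 0 1;0 0 0.01 0 0 0 1;0 0 0 0 0 0 1"}}

```text
time_s: 18.12
tool_pos: [0.4822, 0.3105, 0.2138]
tool_rot: [-179.9, 0.2, 129.5]
force: [-0.1, -0.1, -1.4]
grip_width: 0.0151
```

Run:
```python
from h import *
to([.480,.318,.195]);level(130)
c=snap("wrist","w9"); crop(c,220,420,90,250,4,"w9c")
s=snap("side","s9"); crop(s,255,375,110,230,5,"s9c")
```

```text
delta tool mm [ 7.2  3.2 18.7] pos [0.4822 0.3105 0.2138] rot [-1.7989e+02  1.6000e-01  1.2951e+02] w 0.0151 F [-0.1 -0.1 -1.4] t 18.12
turn scale [-0.004  0.005 -0.017]
```

View pics/w9c.png

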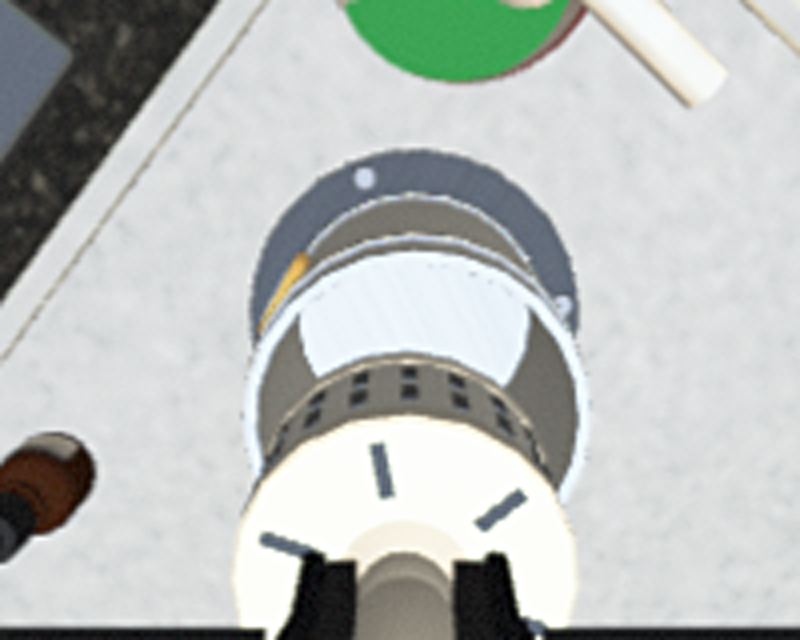

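View pics/s9c.png

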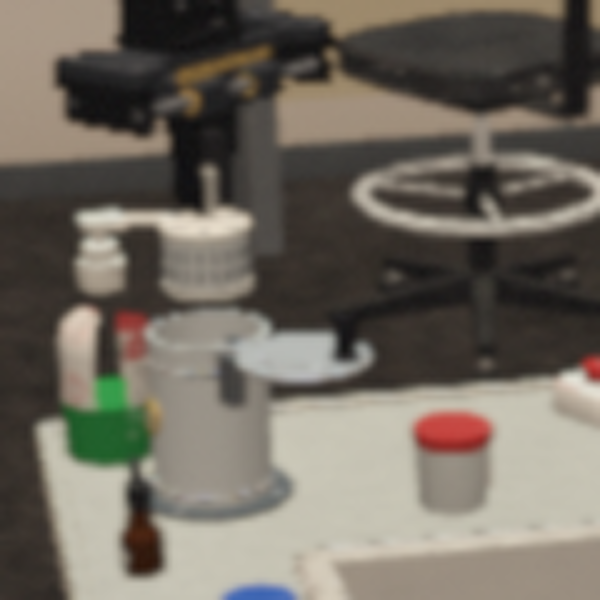

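>>> {"op": "servo_tool", "data": {"moves": "0.007 0.003 0.005 -0.004 0.005 -0.017 1;0 0 0.005 0 0 0 1;0 0 0 0 0 0 1;0 0 0 0 0 0 1"}}

```text
time_s: 18.55
tool_pos: [0.4823, 0.3184, 0.2077]
tool_rot: [179.6, 0.0, 129.9]
force: [0.5, 0.3, -1.5]
grip_width: 0.0151
```

Run:
```python
from h import *
to([.480,.318,.192]);level(130)
```

```text
delta tool mm [ 1.2 -2.2 15.7] pos [0.4823 0.3184 0.2077] rot [179.56   0.   129.9 ] w 0.0151 F [ 0.5  0.3 -1.5] t 18.55
turn scale [ 0.015  0.    -0.003]
```

>>> {"op": "servo_tool", "data": {"moves": "0.001 -0.002 0.004 0.015 0 0 1;0 0 0.006 0 0 0 1;0 0 0 0 0 0 1"}}

```text
time_s: 18.8
tool_pos: [0.4803, 0.3183, 0.1976]
tool_rot: [180.0, 0.0, 129.9]
force: [0.8, 0.2, -1.9]
grip_width: 0.0153
```

Run:
```python
from h import *
to([.480,.318,.192]);level(130)
c=snap("wrist","w10"); crop(c,220,420,90,250,4,"w10c")
s=snap("side","s10"); crop(s,255,375,110,230,5,"s10c")
```

```text
delta tool mm [-0.  -0.4  5.6] pos [0.4803 0.3183 0.1976] rot [1.7996e+02 1.0000e-02 1.2993e+02] w 0.0153 F [ 0.8  0.2 -1.9] t 18.8
turn scale [ 0.002  0.    -0.002]
```

View pics/w10c.png

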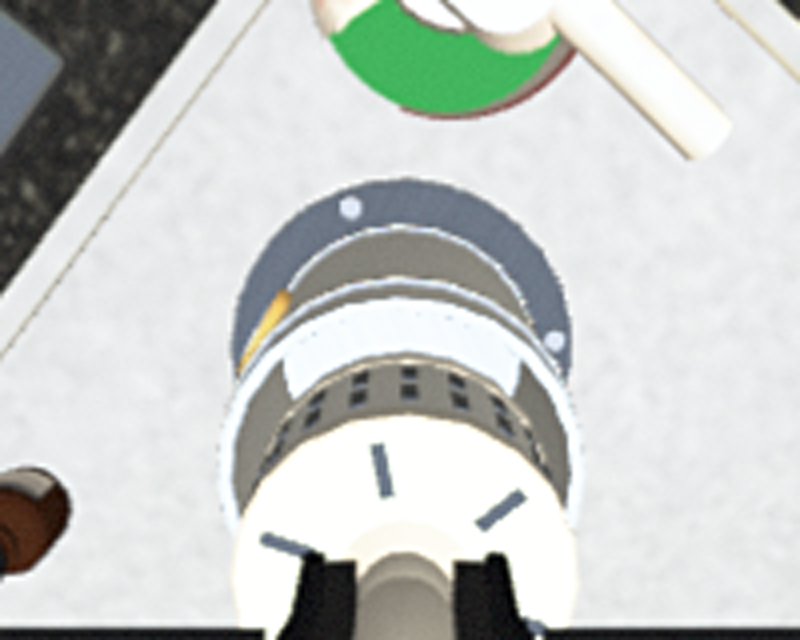

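View pics/s10c.png

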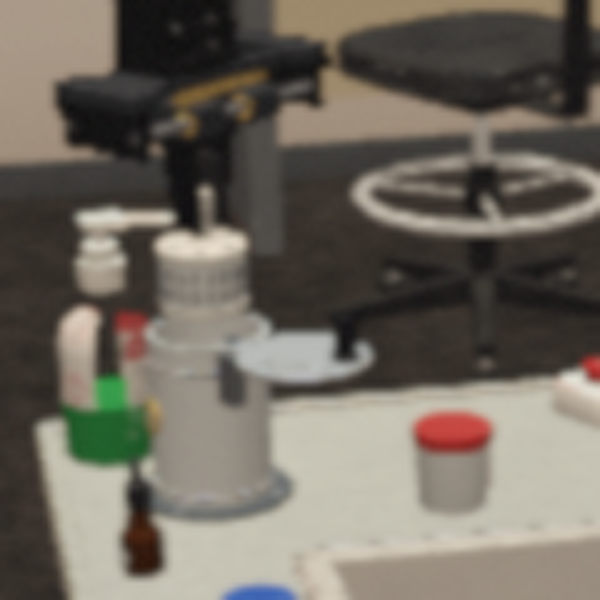

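>>> {"op": "servo_tool", "data": {"moves": "-0.0015 -0.001 0.006 0.002 0 0 1;0 -0.0005 0.006 0.002 0 0 1;0 -0.0005 0.006 0.002 0 0 1;0 0 0 0 0 0 1"}}

```text
time_s: 19.23
tool_pos: [0.4803, 0.3159, 0.1791]
tool_rot: [-180.0, 0.0, 129.9]
force: [-1.0, -0.8, -1.6]
grip_width: 0.0154
```

Run:
```python
from h import *
to([.481,.317,.0725]);level(130)
c=snap("wrist","w11"); crop(c,220,420,90,250,4,"w11c")
s=snap("side","s11"); crop(s,255,375,110,230,5,"s11c")
```

```text
delta tool mm [  0.5   1.3 106.6] pos [0.4803 0.3159 0.1791] rot [-1.7997e+02  2.0000e-02  1.2992e+02] w 0.0154 F [-1.  -0.8 -1.6] t 19.23
turn scale [-0.001  0.001 -0.003]
```

View pics/w11c.png

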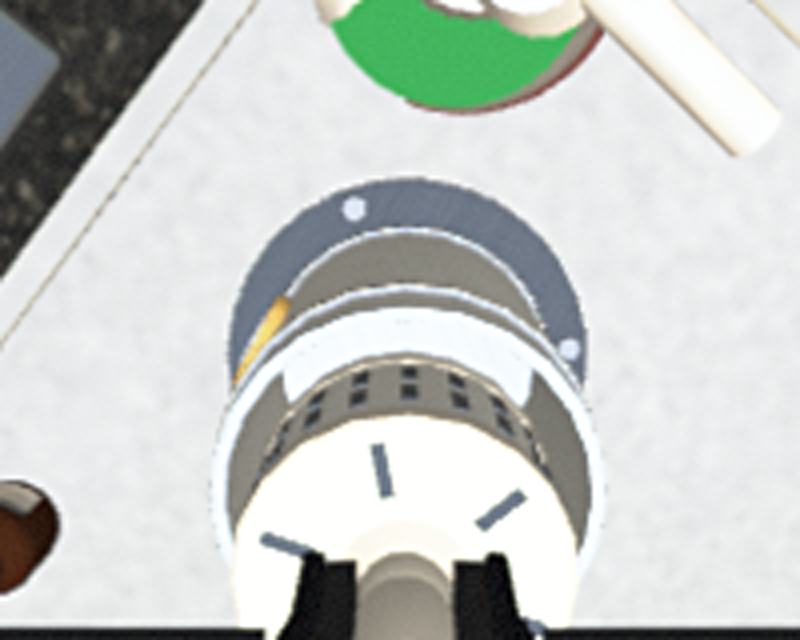

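View pics/s11c.png

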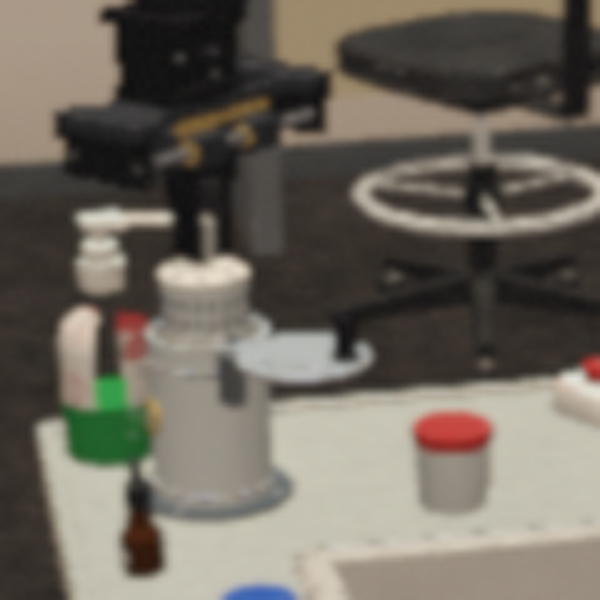

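>>> {"op": "servo_tool", "data": {"moves": "-0.001 0.001 0.008 0 0 0 1;0 0 0.01 0 0 0 1;0 0 0.01 0 0 0 1;0 0 0 0 0 0 1"}}

```text
time_s: 19.67
tool_pos: [0.4829, 0.3166, 0.1503]
tool_rot: [179.8, 0.0, 129.9]
force: [-0.9, -0.2, -1.3]
grip_width: 0.0153
```

Run:
```python
from h import *
to([.481,.317,.0725]);level(130)
```

```text
delta tool mm [ 1.5 -1.5 77.8] pos [0.4829 0.3166 0.1503] rot [1.7983e+02 2.0000e-02 1.2993e+02] w 0.0153 F [-0.9 -0.2 -1.3] t 19.67
turn scale [ 0.006  0.001 -0.003]
```

>>> {"op": "servo_tool", "data": {"moves": "0.001 -0.0015 0.01 0.006 0 0 1;0 -0.001 0.01 0.002 0 0 1;0 -0.001 0.01 0.002 0 0 1;0 0 0 0 0 0 1"}}

```text
time_s: 20.0
tool_pos: [0.4786, 0.3146, 0.116]
tool_rot: [-179.7, 0.0, 129.9]
force: [-0.3, -0.2, -2.6]
grip_width: 0.015
```

Run:
```python
from h import *
to([.481,.317,.0725]);level(130)
```

```text
delta tool mm [ 0.3  3.5 43.5] pos [0.4786 0.3146 0.116 ] rot [-1.7975e+02  1.0000e-02  1.2993e+02] w 0.015 F [-0.3 -0.2 -2.6] t 20.0
turn scale [-0.009  0.    -0.002]
```

>>> {"op": "servo_tool", "data": {"moves": "0 0.003 0.008 -0.009 0 0 1;0 0 0.01 0 0 0 1;0 0 0.008 0 0 0 1;0 0 0 0 0 0 1"}}

```text
time_s: 20.33
tool_pos: [0.481, 0.3168, 0.0868]
tool_rot: [180.0, 0.0, 129.9]
force: [-0.9, 0.4, -0.6]
grip_width: 0.0152
```

Run:
```python
from h import *
to([.481,.317,.0725]);level(130)
```

```text
delta tool mm [ 0.2  0.1 14.3] pos [0.481  0.3168 0.0868] rot [1.7998e+02 1.0000e-02 1.2994e+02] w 0.0152 F [-0.9  0.4 -0.6] t 20.33
turn scale [ 0.001  0.    -0.002]
```

>>> {"op": "servo_tool", "data": {"moves": "0 0 0.006 0 0 0 1;0 0 0.005 0 0 0 1;0 0 0.002 0 0 0 1;0 0 0 0 0 0 1"}}

```text
time_s: 20.67
tool_pos: [0.4814, 0.317, 0.0724]
tool_rot: [180.0, 0.0, 129.9]
force: [0.0, -1.0, -1.1]
grip_width: 0.015
```

Run:
```python
from h import *
to([.481,.317,.0725]);level(130)
```

```text
delta tool mm [ 0.3 -0.3 -0.1] pos [0.4814 0.317  0.0724] rot [1.7995e+02 2.0000e-02 1.2994e+02] w 0.015 F [ 0.  -1.  -1.1] t 20.67
turn scale [ 0.002  0.001 -0.002]
```

>>> {"op": "servo_tool", "data": {"moves": "0 0 0.001 0 0 0 1;0 0 0 0 0 0 0.4;0 0 0 0 0 0 0.4;0 0 0 0 0 0 0.4;0 0 0 0 0 0 0.4"}}

```text
time_s: 21.08
tool_pos: [0.4829, 0.3179, 0.0744]
tool_rot: [179.7, 0.0, 129.9]
force: [-1.0, 0.6, -0.5]
grip_width: 0.0253
```

Run:
```python
from h import *
to([.481,.317,.0725]);level(130)
```

```text
delta tool mm [ 0.5 -2.   1.9] pos [0.4829 0.3179 0.0744] rot [1.7972e+02 1.0000e-02 1.2993e+02] w 0.0253 F [-1.   0.6 -0.5] t 21.08
turn scale [ 0.01   0.    -0.003]
```

Released; rise with the y-drift trimmed.

>>> {"op": "servo_tool", "data": {"moves": "0 -0.002 -0.006 0.01 0 0 0.4;0 0 -0.012 0 0 0 0.4;0 0 -0.015 0 0 0 0.4;0 0 -0.02 0 0 0 0.4;0 0 -0.03 0 0 0 0.4;0 0 -0.03 0 0 0 0.4;0 0 0 0 0 0 0.4;0 0 0 0 0 0 0.4"}}

```text
time_s: 21.75
tool_pos: [0.4811, 0.3162, 0.1981]
tool_rot: [180.0, 0.0, 129.9]
force: [-0.0, 0.6, -1.1]
grip_width: 0.0259
```

Run:
```python
from h import *
to([.557,.2135,.21]);level(130)
c=snap("wrist","w12"); crop(c,220,420,100,260,4,"w12c")
```

```text
delta tool mm [-127.4   -7.6  -11.9] pos [0.4811 0.3162 0.1981] rot [1.7996e+02 2.0000e-02 1.2990e+02] w 0.0259 F [-0.   0.6 -1.1] t 21.75
turn scale [ 0.002  0.001 -0.004]
```

View pics/w12c.png

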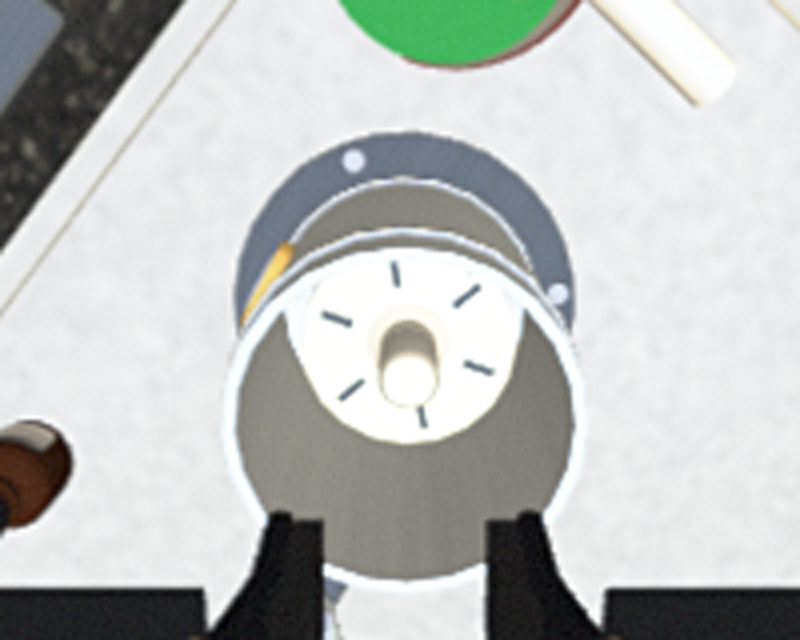

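>>> {"op": "servo_tool", "data": {"moves": "-0.015 -0.001 -0.012 0 0 0 0.2;-0.03 -0.002 0 0 0 0 0.2;-0.033 -0.002 0 0 0 0 0.2;-0.03 -0.002 0 0 0 0 0.2;-0.018 -0.001 0 0 0 0 0.2;0 0 0 0 0 0 0.2;0 0 0 0 0 0 0.2"}}

```text
time_s: 22.38
tool_pos: [0.5555, 0.2122, 0.2072]
tool_rot: [-179.8, -0.1, 130.2]
force: [-0.4, 0.2, -0.1]
grip_width: 0.0349
```

Run:
```python
from h import *
to([.557,.2135,.145]);level(130)
c=snap("wrist","w13"); crop(c,220,420,100,260,4,"w13c")
```

```text
delta tool mm [-0.1  2.2 62.2] pos [0.5555 0.2122 0.2072] rot [-1.7978e+02 -1.1000e-01  1.3022e+02] w 0.0349 F [-0.4  0.2 -0.1] t 22.38
turn scale [-0.008 -0.004  0.008]
```

View pics/w13c.png

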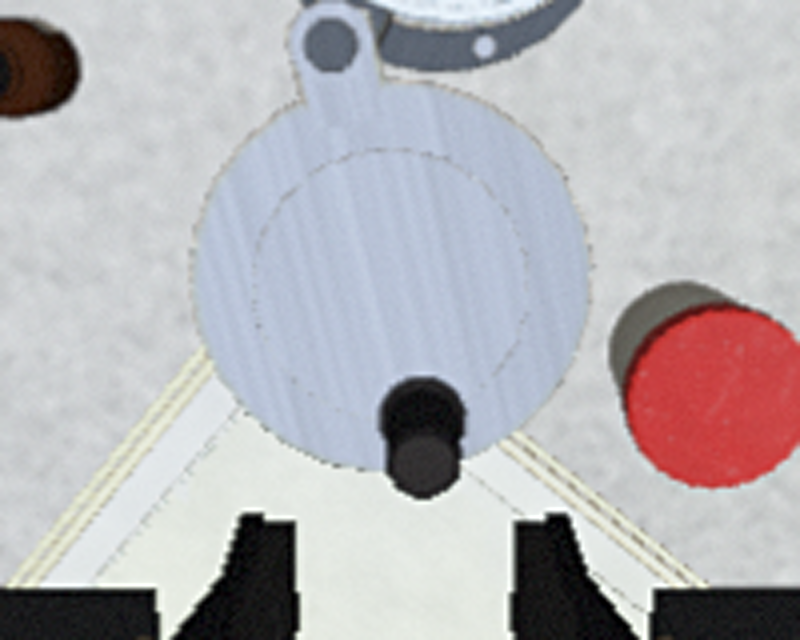

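Run:
```python
from h import *
c=load("w13");P=onz(c,220+423/4-.5,100+461/4-.5,.1545);print(P,onz(c,220+330/4-.5,100+45/4-.5,.125))
to([P[0],P[1],.143])
```

```text
[0.55674939 0.2166816  0.1545    ] [0.49123261 0.26468793 0.125     ]
delta tool mm [ 2.6  4.3 64.1] pos [0.5554 0.2121 0.2071] rot [-1.7976e+02 -8.0000e-02  1.3024e+02] w 0.0346 F [ 0.8 -0.3  0.1] t 22.43
```

>>> {"op": "servo_tool", "data": {"moves": "0.002 0.004 0.01 -0.008 -0.004 0.008 0.2;0 0 0.015 0 0 0 0.2;0 0 0.012 0 0 0 0.2;0 0 0 0 0 0 0.2"}}

```text
time_s: 22.77
tool_pos: [0.5538, 0.2229, 0.1664]
tool_rot: [180.0, -0.1, 130.4]
force: [0.2, -0.6, -0.1]
grip_width: 0.0346
```

Run:
```python
from h import *
to([.5567,.2165,.143]);level(130)
```

```text
delta tool mm [-6.8 -2.  23.4] pos [0.5538 0.2229 0.1664] rot [ 1.7998e+02 -1.5000e-01  1.3041e+02] w 0.0346 F [ 0.2 -0.6 -0.1] t 22.77
turn scale [ 0.001 -0.005  0.014]
```

>>> {"op": "servo_tool", "data": {"moves": "-0.006 -0.002 0.006 0 -0.005 0.014 0.2;0 0 0.01 0 0 0 0.2;0 0 0.004 0 0 0 0.2;0 0 0 0 0 0 0.2"}}

```text
time_s: 23.1
tool_pos: [0.5544, 0.2196, 0.1433]
tool_rot: [-179.9, -0.1, 130.2]
force: [-1.6, -0.4, 0.8]
grip_width: 0.0346
```

Run:
```python
from h import *
to([.5567,.2165,.143]);level(130)
```

```text
delta tool mm [-3.8 -0.2  0.3] pos [0.5544 0.2196 0.1433] rot [-1.7993e+02 -7.0000e-02  1.3025e+02] w 0.0346 F [-1.6 -0.4  0.8] t 23.1
turn scale [-0.002 -0.002  0.009]
```

>>> {"op": "servo_tool", "data": {"moves": "-0.004 0 0 0 0 0.009 0.2;0 0 0 0 0 0 1;0 0 0 0 0 0 1;0 0 0 0 0 0 1;0 0 0 0 0 0 1", "squeeze": 15}}

```text
time_s: 23.52
tool_pos: [0.558, 0.2161, 0.1443]
tool_rot: [180.0, -0.0, 129.9]
force: [-2.2, -0.6, -0.9]
grip_width: 0.016
```

Run:
```python
from h import *
arc([.4912,.2645],6.5,100)
```

```text
r 0.08253972239473541 a -35.91645587674669 w 0.01595052270628533 F [-2.2 -0.6 -0.9] z 0.14433174222098066
1 [0.0033 0.0087] [0.563 0.224]
2 [0.0037 0.0085] [0.567 0.232]
3 [0.0047 0.008 ] [0.57  0.241]
4 [0.0055 0.0074] [0.572 0.25 ]
5 [0.0063 0.0067] [0.573 0.259]
6 [0.0071 0.006 ] [0.573 0.269]
7 [0.0077 0.0051] [0.572 0.278]
8 [0.0082 0.0042] [0.57  0.287]
9 [0.0087 0.0033] [0.567 0.296]
10 [0.009  0.0023] [0.563 0.304]
11 [0.0092 0.0013] [0.558 0.312]
12 [0.0093 0.0002] [0.552 0.319]
13 [ 0.0092 -0.0008] [0.546 0.326]
14 [ 0.0091 -0.0019] [0.539 0.331]
15 [ 0.0088 -0.0029] [0.531 0.336]
16 [ 0.0084 -0.0038] [0.522 0.34 ]
17 [ 0.0079 -0.0048] [0.514 0.343]
18 [ 0.0074 -0.0056] [0.505 0.345]
19 [ 0.0067 -0.0064] [0.495 0.346]
20 [ 0.0059 -0.0071] [0.486 0.346]
21 [ 0.0051 -0.0078] [0.477 0.345]
```

>>> {"op": "servo_tool", "data": {"moves": "0.003 0.0085 0 0 0 0 1;0.004 0.0085 0 0 0 0 1;0.0045 0.008 0 0 0 0 1;0.0055 0.0075 0 0 0 0 1;0.0065 0.0065 0 0 0 0 1;0.007 0.006 0 0 0 0 1;0.0075 0.005 0 0 0 0 1;0.008 0.004 0 0 0 0 1"}}

```text
time_s: 24.18
tool_pos: [0.5733, 0.2852, 0.1444]
tool_rot: [-179.7, 0.4, 129.7]
force: [-0.8, -3.9, 1.6]
grip_width: 0.0151
```

Run:
```python
from h import *
arc([.4912,.2645],6.5,100); level(130)
```

```text
r 0.08464730358817373 a 14.14904815270641 w 0.01513598907801381 F [-0.8 -3.9  1.6] z 0.1444456071995478
1 [0.0092 0.001 ] [0.568 0.293]
2 [0.0084 0.0025] [0.565 0.301]
3 [0.0086 0.0015] [0.56  0.309]
4 [0.0088 0.0006] [0.555 0.316]
5 [ 0.0088 -0.0003] [0.549 0.322]
6 [ 0.0087 -0.0013] [0.543 0.328]
7 [ 0.0085 -0.0022] [0.536 0.333]
8 [ 0.0082 -0.0031] [0.528 0.338]
9 [ 0.0078 -0.0039] [0.52  0.341]
10 [ 0.0074 -0.0047] [0.512 0.344]
11 [ 0.0068 -0.0055] [0.503 0.346]
12 [ 0.0062 -0.0062] [0.494 0.346]
13 [ 0.0055 -0.0068] [0.486 0.346]
14 [ 0.0047 -0.0074] [0.477 0.345]
turn scale [-0.011  0.012 -0.012]
```

>>> {"op": "servo_tool", "data": {"moves": "0.009 0.001 0 0 0 0 1;0.0085 0.0025 0 0 0 0 1;0.0085 0.0015 0 0 0 0 1;0.009 0.0005 0 0 0 0 1;0.009 0 0 0 0 0 1;0.0085 -0.001 0 0 0 0 1;0.0085 -0.002 0 0 0 0 1"}}

```text
time_s: 24.77
tool_pos: [0.5303, 0.3324, 0.1443]
tool_rot: [-178.8, 0.7, 129.6]
force: [-0.5, -8.6, 4.7]
grip_width: 0.015
```

Run:
```python
from h import *
arc([.4912,.2645],6.5,100); level(130)
```

```text
r 0.07837251854624287 a 60.03778207850178 w 0.014955187748600619 F [-0.5 -8.6  4.7] z 0.14432644313737525
1 [0.0088 0.0002] [0.525 0.339]
2 [ 0.0071 -0.004 ] [0.517 0.342]
3 [ 0.0067 -0.0046] [0.509 0.344]
4 [ 0.0062 -0.0053] [0.501 0.346]
5 [ 0.0057 -0.0059] [0.493 0.346]
6 [ 0.0051 -0.0064] [0.485 0.346]
7 [ 0.0044 -0.0069] [0.477 0.345]
turn scale [-0.041  0.024 -0.013]
```

>>> {"op": "servo_tool", "data": {"moves": "0.008 0 0 -0.02 0.01 0 1;0.007 -0.004 0 -0.02 0.01 0 1;0.007 -0.0045 0 0 0 0 1;0.006 -0.0055 0 0 0 0 1"}}

```text
time_s: 25.1
tool_pos: [0.4998, 0.3369, 0.1445]
tool_rot: [-179.3, 0.7, 129.4]
force: [2.5, -6.8, 0.7]
grip_width: 0.0123
```

Run:
```python
from h import *
arc([.4912,.2645],6.5,102); level(130)
```

```text
r 0.07287349169014411 a 83.21488414184293 w 0.012324047892423978 F [ 2.5 -6.8  0.7] z 0.14450630416434748
1 [0.0124 0.    ] [0.492 0.346]
2 [ 0.0054 -0.0072] [0.483 0.346]
3 [ 0.0045 -0.0077] [0.474 0.345]
turn scale [-0.024  0.025 -0.022]
```

>>> {"op": "servo_tool", "data": {"moves": "0 0 0 0 0 0 0.2;0 0 0 0 0 0 0.2;0 0 0 0 0 0 0.2;0 0 0 -0.024 0.025 -0.022 0.2;0 0 0 0 0 0 0.2"}}

```text
time_s: 25.52
tool_pos: [0.4945, 0.3436, 0.1449]
tool_rot: [179.8, -0.5, 130.3]
force: [0.5, -0.3, -0.7]
grip_width: 0.0325
```

Run:
```python
from h import *
to([.48,.345,.144]);level(130)
c=snap("wrist","w14"); crop(c,220,420,150,310,4,"w14c"); t=snap("top","t14"); crop(t,180,280,160,260,6,"t14c")
```

```text
delta tool mm [ 10.4 -10.1   1. ] pos [0.4945 0.3436 0.1449] rot [179.81  -0.46 130.34] w 0.0325 F [ 0.5 -0.3 -0.7] t 25.52
turn scale [ 0.007 -0.016  0.012]
```

View pics/w14c.png

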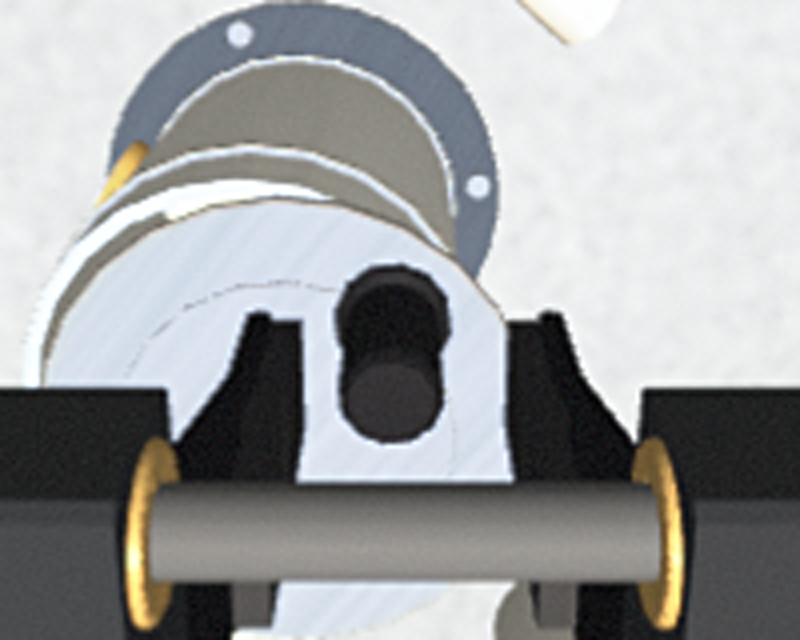

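View pics/t14c.png

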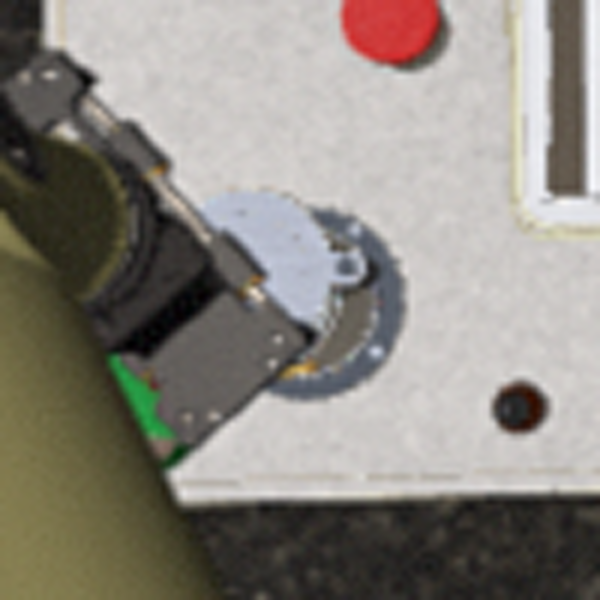

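Run:
```python
from h import *
c=load("w14");P=onz(c,220+391/4-.5,150+393/4-.5,.1545);print(P)
d=P[:2]-np.array([.4912,.2645]);print(np.hypot(*d),np.degrees(np.arctan2(d[1],d[0])))
to([P[0],P[1],.144])
```

```text
[0.48889336 0.34778173 0.1545    ]
0.08331367039775749 91.58650895870926
delta tool mm [ 6.5 -1.6  0.9] pos [0.4943 0.3439 0.1448] rot [179.85  -0.43 130.33] w 0.0341 F [ 0.2 -1.1 -0.7] t 25.62
```

>>> {"op": "servo_tool", "data": {"moves": "0.0065 -0.0015 0 0.007 -0.016 0.012 0.2;0 0 0 0 0 0 1;0 0 0 0 0 0 1;0 0 0 0 0 0 1;0.002 -0.003 0 0 0 0 1;0.003 -0.004 0 0 0 0 1;0.0025 -0.004 0 0 0 0 1;0 0 0 0 0 0 1", "squeeze": 20}}

```text
time_s: 26.28
tool_pos: [0.4778, 0.3479, 0.1448]
tool_rot: [179.6, 0.1, 130.0]
force: [1.4, 0.3, -0.6]
grip_width: 0.0154
```

Run:
```python
from h import *
arc([.4912,.2645],6.5,102); level(130)
```

```text
r 0.08448735819269249 a 99.09208767207694 w 0.015350966824761503 F [ 1.4  0.3 -0.6] z 0.14480690294456589
1 [-0.0001 -0.0049] [0.474 0.345]
turn scale [ 0.012  0.002 -0.001]
```

>>> {"op": "servo_tool", "data": {"moves": "0.001 -0.004 0 0 0 0 1;0.001 -0.004 0 0 0 0 1;0 0 0 0 0 0 1"}}

```text
time_s: 26.53
tool_pos: [0.4736, 0.3477, 0.1448]
tool_rot: [178.9, 0.1, 130.0]
force: [0.6, -0.1, -1.3]
grip_width: 0.0155
```

Run:
```python
from h import *
arc([.4912,.2645],6.5,102); level(130)
```

```text
r 0.08501337760707656 a 101.91714907906798 w 0.01546972024420375 F [ 0.6 -0.1 -1.3] z 0.144840330117627
1 [-0.0026 -0.0015] [0.474 0.345]
turn scale [0.038 0.003 0.001]
```

>>> {"op": "servo_tool", "data": {"moves": "0.001 -0.005 0 0.03 0 0 1;0 -0.005 0 0.02 0 0 1;0 -0.003 0 0 0 0 1"}}

```text
time_s: 26.78
tool_pos: [0.4735, 0.3476, 0.145]
tool_rot: [178.6, 0.3, 130.0]
force: [6.9, 5.8, -7.1]
grip_width: 0.015
```

Run:
```python
from h import *
arc([.4912,.2645],6.5,106); level(130)
```

```text
r 0.08495617190380599 a 102.04495573752 w 0.014950979778507956 F [ 6.9  5.8 -7.1] z 0.1449791013112135
1 [-0.0001 -0.0065] [0.469 0.343]
turn scale [0.05 0.01 0.  ]
```

At the stop (no movement, force up). Release, rise and look.

>>> {"op": "servo_tool", "data": {"moves": "0 0.002 0 0 0 0 0.5;0 0 0 0 0 0 0.1;0 0 0 0 0 0 0.1;0 0 0 0 0 0 0.1;0 0 -0.02 0 0 0 0.1;0 0 -0.03 0 0 0 0.1;0 0 -0.03 0.05 0.01 0 0.1;0 0 0 0 0 0 0.1;0 0 0 0 0 0 0.1"}}

```text
time_s: 27.53
tool_pos: [0.468, 0.3437, 0.2261]
tool_rot: [-179.1, -0.1, 129.9]
force: [-0.7, -0.4, -0.4]
grip_width: 0.039
```

Run:
```python
from h import *
to([.48,.345,.30]);level(130)
c=snap("wrist","w15"); crop(c,220,420,120,280,4,"w15c")
s=snap("side","s15"); crop(s,255,375,110,230,5,"s15c")
```

```text
delta tool mm [ -6.6   8.8 -74.1] pos [0.468  0.3437 0.2261] rot [-1.7906e+02 -1.0000e-01  1.2989e+02] w 0.039 F [-0.7 -0.4 -0.4] t 27.53
turn scale [-0.033 -0.004 -0.004]
```

View pics/w15c.png

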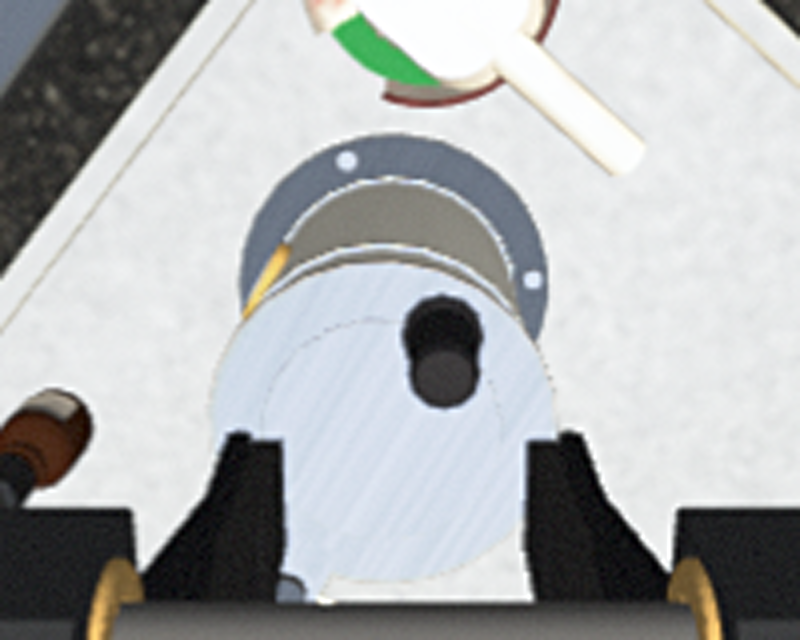

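View pics/s15c.png

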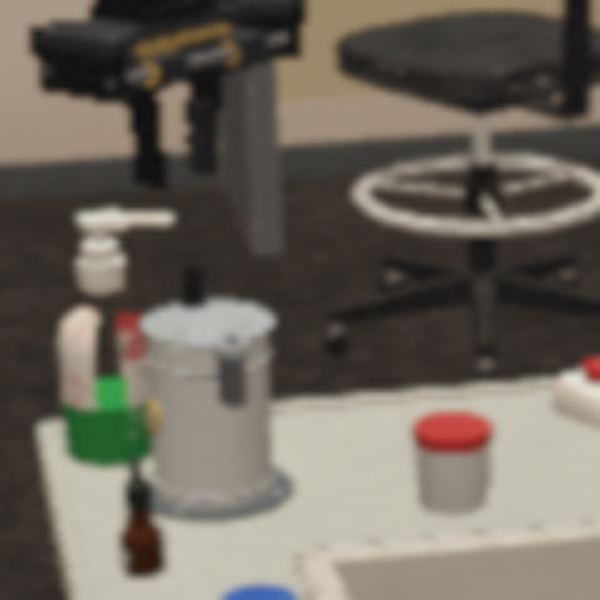

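Run:
```python
from h import *
c=load("w15");P=onz(c,220+444/4-.5,120+375/4-.5,.1545);print(P)
d=P[:2]-np.array([.4912,.2645]);print(np.hypot(*d),np.degrees(np.arctan2(d[1],d[0])))
print("lid",onz(c,220+382/4-.5,120+420/4-.5,.1235))
```

```text
[0.47614239 0.3460133  0.1545    ]
0.08289239731716103 100.46602558952718
lid [0.48041669 0.31793672 0.1235    ]
```

>>> {"op": "servo_tool", "data": {"moves": "0 0 -0.03 0 0 0 0;0.02 0.02 -0.03 0 0 0 0;0.03 0.02 -0.01 0 0 0 0;0.03 0.02 0 0 0 0 0;0.03 0.02 0 0 0 0 0;0.03 0.02 0 0 0 0 0;0.03 0.02 0 0 0 0 0;0 0 0 0 0 0 0"}}

```text
time_s: 28.3
tool_pos: [0.4508, 0.5522, 0.2836]
tool_rot: [-178.0, -0.1, 129.3]
force: [-1.7, -0.5, -1.8]
grip_width: 0.0434
```

Run:
```python
from h import *
to([.48,.345,.30])
t=snap("top","t16"); crop(t,180,340,140,250,5,"t16a"); crop(t,330,490,140,250,5,"t16b")
s=snap("side","s16")
def p(cu,cv,z,u0=180,v0=140): return np.round(onz(t,u0+cu/5-.5,v0+cv/5-.5,z),4)
```

```text
delta tool mm [-179.  -109.   -12.9] pos [0.4508 0.5522 0.2836] rot [-1.7805e+02 -6.0000e-02  1.2925e+02] w 0.0434 F [-1.7 -0.5 -1.8] t 28.3
```

View pics/t16a.png

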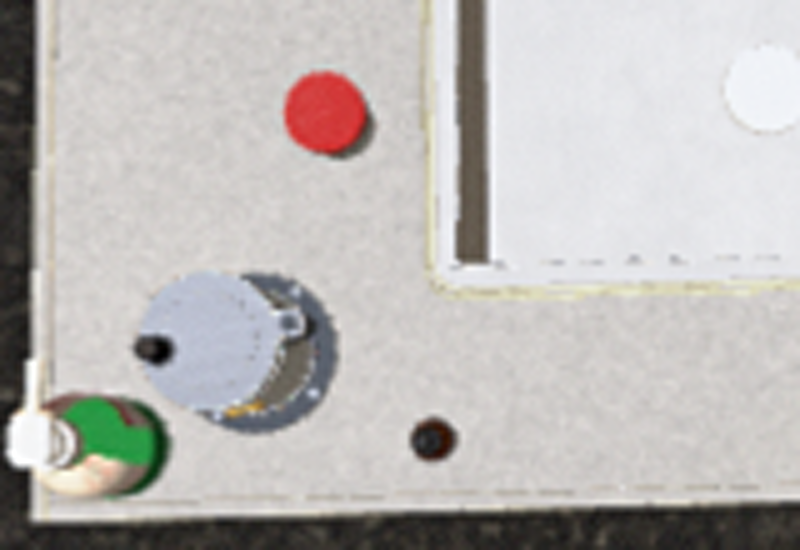

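View pics/t16b.png

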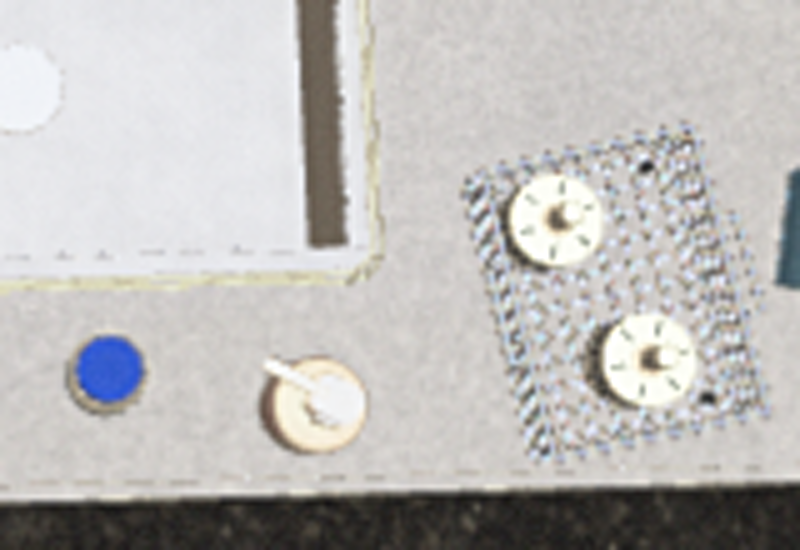

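View pics/s16.png

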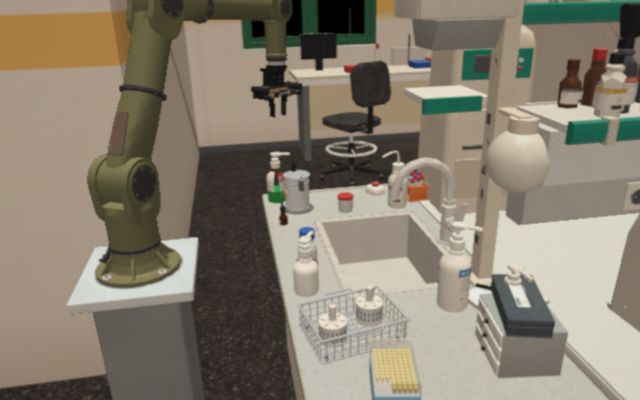

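>>> {"op": "servo_tool", "data": {"moves": "0 0 0 0 0 0 0;0 0 0 0 0 0 0;0 0 0 0 0 0 0"}}

```text
time_s: 28.65
tool_pos: [0.4561, 0.5417, 0.2834]
tool_rot: [-177.9, 0.4, 128.7]
force: [0.6, -0.2, -0.3]
grip_width: 0.0437
```

```bash
python3 -c "
from cell import env
print(env.sign_off())"
```

```text
the job is handed in; nothing more can be done
None
```

The job is done and handed in at about 28.7 s. I swung the lid open to its stop and lifted the spent cartridge into the basket beside the earlier one. The fresh cartridge then went upright on the canister's bottom, and I swung the lid shut until it stopped moving and the force rose.

**Last checks:**
- **Basket:** the top and side views show both cartridges upright, and the earlier one has not moved.
- **Bystanders:** the bottles and the cup are where they were.
- **Fresh cartridge:** the wrist view before closing showed it upright and near the centre of the bore.
- **Lid:** its disc lies within about 2 mm of the canister's axis.

**What disagreed:**
- **Grip slip:** the grip slid off the knob near the end of the closing swing, so I re-gripped it and finished the swing.
- **Starting lid angle:** the lid now sits a few millimetres further round than at the start, so it was probably not quite shut to begin with.
- **Canister position:** the top and wrist cameras differed by 2–4 mm, so I aimed between them and the cartridge went in without contact force.

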